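# Rake the draughtsmen into their pen and clip the gate shut

### The arm

A 7-joint arm with a two-finger parallel gripper is mounted at the origin on the work surface. World frame = base frame: x ahead of the robot, y to its left, z up, the work surface at z = 0. Lengths are in m, angles in rad, forces in N, time in s.
With the tool pointing down it reaches from about 0.4 to 0.925 m from the base axis. Payload 5.6 kg.
Tool frame: the origin (TCP) lies at the very end of the fingers, on their centre line; the grasp point (between the pads) lies 19 mm behind it; z points along the fingers, y is the line along which they close (so a half turn about z gives the same grasp; the last joint's range is limited). The gripper opens to 85 mm and grips with 20 to 120 N. Pads are 22 mm wide; open, the fingers measure 114 mm over their backs; the gripper's body (76 mm by 85 mm) begins 54 mm behind the grasp point. The pads swing forward as they close: fully open they stand 13 mm farther back than shut.
Start: joints at [-1.375, 0.468, -0.012, 1.603, 0.006, 1.071, -0.056], TCP at [0.154, 0.632, 0.231] pointing down, gripper open.
Joint ranges: [-2.53, 2.53], [-0.31, 2.02], [-1.57, 1.55], [0.28, 2.44], [-1.29, 4.43], [0.15, 1.84], [-2.92, 2.92]. Speed limits (rad/s): [2.57, 2.57, 3.14, 3.14, 3.14, 3.14, 3.14].

### API

Orientations are given as a rotation vector (axis times angle).
In Python, from plant import manip gives the robot as it stands.
- The arm moves only by the tool jog_arm, never from a script. Its arguments are lists of equal length, an entry for each row: "fingers": the opening, from -1 (shut) to 1 (fully open); "delta_pos": the shift along the tool's x, y, z in cm, a list of three; "dr": the turn, a rotation vector about the tool's x, y, z in degrees, a list of three. In form: {"fingers": [fingers, ...], "delta_pos": [[x, y, z], ...], "dr": [[wx, wy, wz], ...]}. A call has 1 to 12 rows; each row is the pose to reach, as a shift and turn from the pose commanded when the call began, along the tool's axes at that moment; what a row does not reach only later rows make up. A row lasts 1/10 s, in which the tool goes at most 50 mm and 8.59 degrees, less where a joint would pass 70% of its speed; a pose out of reach is approached as far as the arm can. A call with a gripper value outside its range is refused whole. The fingers move at their own pace and stop on an object; "force" is the grip in N (left out, the last holds). Time passes only in rows, so rows that repeat a pose let the fingers close. It gives the time, the measured TCP pose, the force, the opening and the grip force at its end, in the units of the state.
- manip.state(): the state, without advancing time (a new reading comes with each control period).
- manip.camera(name): name is "scene" or "top" or "wrist"; returns the picture (420x560x3 uint8, blue, green, red); there is no depth.
- manip.camera_params(name): a dict with "K" (3x3 intrinsics, pixels), "extrinsics" (4x4, takes a point from camera to world coordinates). Camera axes: x right, y down, z forward; pixel columns grow to the right and rows downward; lengths in m; the calibration is good to about 2 mm. A picture is of the moment at which its call begins: read the wrist's pose just before it. camera_params takes no time and is no camera call; for the wrist camera it gives the pose at the moment of the call.
- manip.close_job(): hands the job in; it is judged then, once.
Trained networks look in the newest picture that a camera, given by its name, has taken for a name from the list of things; names that differ only in an ending like _2 or _b are one class to them, and where a whole thing is asked for, a point or a joint stands for the part that bears it (a point fixed in the world has none). Each returns a list of dicts, best first, with "score" (0 to 1); they miss things now and then, are a little off and sometimes report something else, mostly with a low value. They report only what shows in the picture. A call takes as long as a camera call.
- manip.regions_of(query, camera): "mask" (420x560 bool, what is visible of it).
- manip.spot_point(query, camera): "centre" ([x, y, z] in m, in world coordinates, good to about 4 mm: a listed point, or the origin of a listed thing).
The state is a dict: "time": time; "q": joint angles; "qvel": joint speeds; "joint_torque": joint torques, N m; "tool_pos": TCP position; "ee_rot": TCP orientation; "wrist_force": force on the tool from outside, world axes, zero at the start; "wrist_torque": the same for the moment, N m; "grip_width": finger opening in m; "finger_force": force on a finger pad.
Only numpy, scipy, OpenCV 4.12 (cv2) and the standard library are available. Lean on these libraries where they do the work, as an engineer would, in place of code of your own. Each camera call takes 0.05 s, during which the arm holds its last target. There are 200 camera calls.

### The job

Holding the straight metal bar by its wooden grip, rake all the loose draughtsmen together into the wooden pen, never touching them with the fingers, and leave the bar standing flush across the pen's mouth as its gate, its straight front against both ears. Then take the two sprung clips from their rail and put one on each end, pushed fully down over the bar and the ear together and let closed so that it pinches both. Do not disturb the other things on the sideboard.

Things in the scene. Friction and masses are not known exactly. Their poses are not given: they have to be found in the camera images.
- pen: Games pen: fixed U-shaped wooden frame, no floor, open on one side (the mouth). Origin on the work surface mid-mouth, in its front plane; local +y points INTO the pen, x along the mouth, z up. Inside x -75..75, y 0..115; walls 30 high, 5 to 8 thick. At each end of the mouth an upright flat ear, 5 thick (y 0..5), 45 high, |x| 75..115; beyond |x| 80 both its faces are free.
- ear_near (a point): Top edge of one ear at local x = -98, in the front plane (y = 0), 45 above the surface: here a clip goes on.
- ear_far (a point): The same on the other ear, local x = +98.
- bar: Straightedge and gate of the pen: aluminium angle 230 long (local x), 0.3 kg, stands by itself, with an upright wooden grip. Origin under the grip's middle, z up; local +y is its pushing front. Blade y 13..18, 45 high, front face flat at y = 18. Foot y -22..13, 5 high. Grip 60 long (x), 18 thick (y -9..9), top 90 above the surface.
- bar_end_a (a point): Lower corner of the bar's front face at its local x = -115 end.
- bar_end_b (a point): Lower corner of the bar's front face at its local x = +115 end.
- rail: Fixed clip rail: upright wooden board 190 long (local x), 10 thick (local y), 45 high, on a 50 wide, 4 thick base. The two clips are parked astride its top edge, about 90 apart. Origin on the surface under its middle.
- clip_a: Sprung clip, handles up, jaws down, 60 g, 20 wide (local x); either may go on either ear. Origin: underside of its pin block, which rests on the clipped edge; z up. Two 4 thick plates (at +y and -y) pivot 10 above it, handles up to 52, jaws 35 below. Squeezing the handles along y (12 N) opens the jaws to a stop: 28 clear, handles parallel, 42 overall. On a 10 edge handle tops are 58 apart.
- clip_a_jaw (a joint): Turn of one of that clip's two plates (the other turns equally): 0 = jaws shut on nothing, 0.11 = closed on a 10 thick edge, 0.32 = fully open.
- clip_b: Sprung clip, handles up, jaws down, 60 g, 20 wide (local x); either may go on either ear. Origin: underside of its pin block, which rests on the clipped edge; z up. Two 4 thick plates (at +y and -y) pivot 10 above it, handles up to 52, jaws 35 below. Squeezing the handles along y (12 N) opens the jaws to a stop: 28 clear, handles parallel, 42 overall. On a 10 edge handle tops are 58 apart.
- clip_b_jaw (a joint): Turn of one of that clip's two plates (the other turns equally): 0 = jaws shut on nothing, 0.11 = closed on a 10 thick edge, 0.32 = fully open.
- man0: Wooden draughtsman, disc 32 across, 10 thick, 15 g, lying flat; origin at the centre of its underside. May be absent.
- man1: Wooden draughtsman, disc 32 across, 10 thick, 15 g, lying flat; origin at the centre of its underside. May be absent.
- man2: Wooden draughtsman, disc 32 across, 10 thick, 15 g, lying flat; origin at the centre of its underside. May be absent.
- man3: Wooden draughtsman, disc 32 across, 10 thick, 15 g, lying flat; origin at the centre of its underside. May be absent.
- man4: Wooden draughtsman, disc 32 across, 10 thick, 15 g, lying flat; origin at the centre of its underside. May be absent.
- man5: Wooden draughtsman, disc 32 across, 10 thick, 15 g, lying flat; origin at the centre of its underside. May be absent.
- man6: Wooden draughtsman, disc 32 across, 10 thick, 15 g, lying flat; origin at the centre of its underside. May be absent.
- man7: Wooden draughtsman, disc 32 across, 10 thick, 15 g, lying flat; origin at the centre of its underside. May be absent.
- silver_remote: Slim silver remote 150 x 34 x 11 on the smoked-plastic turntable, bystander. Origin at the centre of its underside.
- black_remote: Chunky black remote 190 x 54 x 26 on the smoked-plastic turntable, bystander. Origin at the centre of its underside.
- dish: Thimble-sized white ceramic dish 44 across, 22 high, bystander. Origin at the centre of its underside.

How it is judged:
On the way:
1. all draughtsmen are in the pen and the bar stands across its mouth against both ears (x of man0 in the frame of pen between -0.08 and 0.08 m and y of man0 in the frame of pen between 0.01 and 0.115 m and height (world z) of each of man0, man1, man2, man3, man4, man5, man6, man7 below 0.02 m and x of man1 in the frame of pen between -0.08 and 0.08 m and y of man1 in the frame of pen between 0.01 and 0.115 m and x of man2 in the frame of pen between -0.08 and 0.08 m and y of man2 in the frame of pen between 0.01 and 0.115 m and x of man3 in the frame of pen between -0.08 and 0.08 m and y of man3 in the frame of pen between 0.01 and 0.115 m and x of man4 in the frame of pen between -0.08 and 0.08 m and y of man4 in the frame of pen between 0.01 and 0.115 m and x of man5 in the frame of pen between -0.08 and 0.08 m and y of man5 in the frame of pen between 0.01 and 0.115 m and x of man6 in the frame of pen between -0.08 and 0.08 m and y of man6 in the frame of pen between 0.01 and 0.115 m and x of man7 in the frame of pen between -0.08 and 0.08 m and y of man7 in the frame of pen between 0.01 and 0.115 m and y of bar_end_a in the frame of pen between -0.004 and 0.003 m and y of bar_end_b in the frame of pen between -0.004 and 0.003 m and x of bar_end_a in the frame of pen between -0.13 and -0.1 m and x of bar_end_b in the frame of pen between 0.1 and 0.13 m and angle between bar's own z axis and vertical below 0.1 rad), for 0.2 s.
At the end, for the whole second after the job is handed in: All draughtsmen flat in the pen; bar across the mouth, front within 3 mm of both ears, ends within 15 mm; each ear has one clip pinching bar and ear, upright (0.25 rad), square (0.35 rad), centred 83-114 mm from mid-mouth, block within 13 mm of the ear top; all at rest (x of man0 in the frame of pen between -0.08 and 0.08 m and y of man0 in the frame of pen between 0.01 and 0.115 m and height (world z) of each of man0, man1, man2, man3, man4, man5, man6, man7 below 0.02 m and x of man1 in the frame of pen between -0.08 and 0.08 m and y of man1 in the frame of pen between 0.01 and 0.115 m and x of man2 in the frame of pen between -0.08 and 0.08 m and y of man2 in the frame of pen between 0.01 and 0.115 m and x of man3 in the frame of pen between -0.08 and 0.08 m and y of man3 in the frame of pen between 0.01 and 0.115 m and x of man4 in the frame of pen between -0.08 and 0.08 m and y of man4 in the frame of pen between 0.01 and 0.115 m and x of man5 in the frame of pen between -0.08 and 0.08 m and y of man5 in the frame of pen between 0.01 and 0.115 m and x of man6 in the frame of pen between -0.08 and 0.08 m and y of man6 in the frame of pen between 0.01 and 0.115 m and x of man7 in the frame of pen between -0.08 and 0.08 m and y of man7 in the frame of pen between 0.01 and 0.115 m and y of bar_end_a in the frame of pen between -0.003 and 0.003 m and y of bar_end_b in the frame of pen between -0.003 and 0.003 m and x of bar_end_a in the frame of pen between -0.13 and -0.1 m and x of bar_end_b in the frame of pen between 0.1 and 0.13 m and angle between bar's own z axis and vertical below 0.1 rad and (((x of clip_a in the frame of pen between -0.114 and -0.083 m and y of clip_a in the frame of pen between -0.012 and 0.012 m and z of clip_a in the frame of pen between 0.04 and 0.058 m and angle between clip_a's own z axis and vertical below 0.25 rad and angle between the y axis of clip_a and the y axis of pen, either way round below 0.35 rad and contact force between clip_a and bar above 0.5 N and contact force between clip_a and pen above 0.5 N and linear speed of clip_a below 0.03 m/s) and (x of clip_b in the frame of pen between 0.083 and 0.114 m and y of clip_b in the frame of pen between -0.012 and 0.012 m and z of clip_b in the frame of pen between 0.04 and 0.058 m and angle between clip_b's own z axis and vertical below 0.25 rad and angle between the y axis of clip_b and the y axis of pen, either way round below 0.35 rad and contact force between clip_b and bar above 0.5 N and contact force between clip_b and pen above 0.5 N and linear speed of clip_b below 0.03 m/s)) or ((x of clip_a in the frame of pen between 0.083 and 0.114 m and y of clip_a in the frame of pen between -0.012 and 0.012 m and z of clip_a in the frame of pen between 0.04 and 0.058 m and angle between clip_a's own z axis and vertical below 0.25 rad and angle between the y axis of clip_a and the y axis of pen, either way round below 0.35 rad and contact force between clip_a and bar above 0.5 N and contact force between clip_a and pen above 0.5 N and linear speed of clip_a below 0.03 m/s) and (x of clip_b in the frame of pen between -0.114 and -0.083 m and y of clip_b in the frame of pen between -0.012 and 0.012 m and z of clip_b in the frame of pen between 0.04 and 0.058 m and angle between clip_b's own z axis and vertical below 0.25 rad and angle between the y axis of clip_b and the y axis of pen, either way round below 0.35 rad and contact force between clip_b and bar above 0.5 N and contact force between clip_b and pen above 0.5 N and linear speed of clip_b below 0.03 m/s))) and linear speed of bar below 0.03 m/s); the robot touches nothing.
It fails at once if a draughtsman is touched with the fingers (contact force between the fingers and man0 above 0.5 N or contact force between the fingers and man1 above 0.5 N or contact force between the fingers and man2 above 0.5 N or contact force between the fingers and man3 above 0.5 N or contact force between the fingers and man4 above 0.5 N or contact force between the fingers and man5 above 0.5 N or contact force between the fingers and man6 above 0.5 N or contact force between the fingers and man7 above 0.5 N).
It fails at once if a remote or the dish is moved more than 2 cm (distance of any of silver_remote, black_remote, dish from where it was at the start of the episode above 0.02 m).
Of man0, man1, man2, man3, man4, man5, man6, man7 only 5 to 8 are there at a start; the rules pass over those that are not, and their reading is None.
At some moment in a run one of man0, man1, man2, man3, man4, man5, man6, man7 may be knocked a few centimetres aside while the robot is not near it.
It also fails if it takes over 210 s, if anything falls off the work surface, if the arm or the gripper's body presses on something with over 40 N, if the wrist force passes 120 N, or if a joint passes its speed limit or range.

## Working session

There is one attempt and no reset: what is moved stays moved. The work goes in short steps, Python scripts to look and compute and a tool call to move; the robot and the scene stay as the last step left them, time stands still between calls to the robot, and variables do not carry over. Pictures are saved under pics/ and viewed, at most 17 in all, crops included, and the job is handed in when it is done.

Besides the shell and the picture viewer there is one more tool, called after "Emit:" in YAML: its name, and indented under it one key for each argument. jog_arm: Moves the arm, as the interface text tells. Its arguments: {"type":"object","properties":{"fingers":{"type":"array","items":{"type":"number"}},"delta_pos":{"type":"array","items":{"type":"array","items":{"type":"number"}}},"dr":{"type":"array","items":{"type":"array","items":{"type":"number"}}},"force":{"type":"number"}},"required":["fingers","delta_pos","dr"]}

```bash
ls; mkdir -p pics; python3 - <<'E'
from plant import manip
import cv2
s=manip.state();print(s)
for c in ["scene","top"]:
    cv2.imwrite(f"pics/{c}0.png",manip.camera(c))
    p=manip.camera_params(c);print(c,p)
    for q in ["pen","ear_near","ear_far","bar","bar_end_a","bar_end_b","rail","clip_a","man0","silver_remote","black_remote","dish"]:
        print(q,[(round(d['score'],2),[round(float(v),3) for v in d['centre']]) for d in manip.spot_point(q,c)])
print(manip.state()['time'])
E
```

```text
pics
{'time': 0.0, 'q': array([-1.37501183,  0.46838233, -0.01159255,  1.6036358 ,  0.00602057,
        1.07140142, -0.05628968]), 'qvel': array([ 0.00036343, -0.00166358,  0.00143437, -0.00072009, -0.00029785,
        0.00036438, -0.00110338]), 'joint_torque': array([ 1.54276158e-04, -5.32384193e+01,  2.13290553e-02, -2.51304960e+01,
        1.14180826e-02,  7.85692537e-03,  7.23014182e-07]), 'tool_pos': array([0.15368427, 0.63098958, 0.23032995]), 'ee_rot': array([-3.74265760e-01, -3.11915129e+00,  2.81435621e-03]), 'wrist_force': array([ 0.8642949 , -0.20132292, -0.1853727 ]), 'wrist_torque': array([ 0.05893094, -0.03266998, -0.01773699]), 'finger_force': 0.0, 'grip_width': 0.08546745817296127}
scene {'K': array([[428.197909  ,   0.        , 283.56092133],
       [  0.        , 428.197909  , 219.45301186],
       [  0.        ,   0.        ,   1.        ]]), 'extrinsics': array([[ 0.88340264,  0.25370692, -0.39399565,  1.05922222],
       [ 0.46861295, -0.48059289,  0.74123706, -1.07305111],
       [-0.00129454, -0.83944224, -0.54344738,  0.78979507],
       [ 0.        ,  0.     
[... 1519 characters left out ...]
8, [0.455, 0.132, 0.049])]
bar_end_a [(0.87, [0.63, -0.284, 0.002]), (0.83, [0.397, -0.278, -0.0])]
bar_end_b [(0.87, [0.63, -0.284, 0.002]), (0.83, [0.397, -0.278, -0.0])]
rail [(0.66, [0.489, 0.377, -0.001])]
clip_a [(0.69, [0.456, 0.132, 0.05]), (0.56, [0.436, 0.378, 0.048]), (0.52, [0.531, 0.37, 0.045]), (0.19, [0.57, -0.536, 0.021])]
man0 [(0.63, [0.491, -0.104, 0.003]), (0.59, [0.492, -0.16, -0.001]), (0.58, [0.634, -0.1, 0.004]), (0.55, [0.557, -0.099, 0.002]), (0.49, [0.525, 0.014, 0.002]), (0.46, [0.64, -0.022, 0.0]), (0.19, [0.511, -0.299, -0.002])]
silver_remote [(0.71, [0.571, -0.475, 0.021])]
black_remote [(0.94, [0.573, -0.536, 0.023])]
dish [(0.74, [0.659, 0.354, -0.004])]
1.3
```

View pics/top0.png

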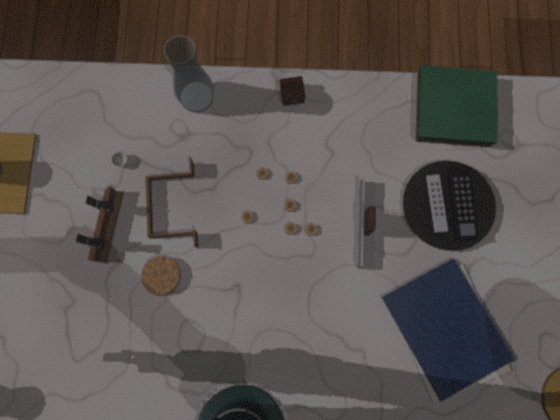

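View pics/scene0.png

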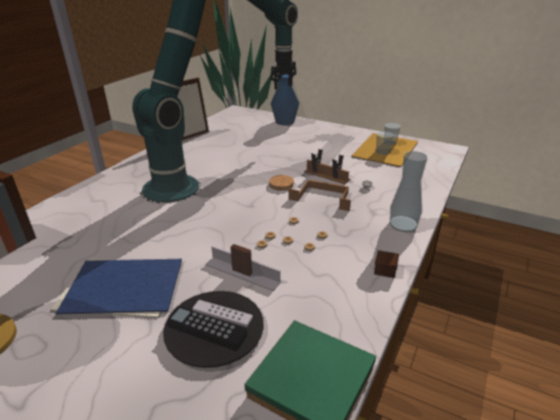

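The bar lies at the right (about pixel 365,220), with six men between it and the pen. The pen's mouth faces the bar (about pixel 195,205), and the rail with its clips is at the left (about pixel 105,225).

```bash
cat > h.py <<'E'
from plant import manip
import numpy as np, cv2
from scipy.spatial.transform import Rotation as Ro
PEN=np.array([.5515,.145]); PY=7.8
def go(x,y,z,yaw,s=None):
    """yaw = world angle (deg) of tool y axis, tool pointing down. prints delta cm, dr deg"""
    s=s or manip.state(); R0=Ro.from_rotvec(s['ee_rot']).as_matrix()
    a=np.radians(yaw); ty=np.array([np.cos(a),np.sin(a),0]); tz=np.array([0,0,-1.]); tx=np.cross(ty,tz)
    R=np.stack([tx,ty,tz],1)
    print('d',np.round(R0.T@(np.array([x,y,z])-s['tool_pos'])*100,2),'dr',np.round(np.degrees(Ro.from_matrix(R0.T@R).as_rotvec()),1))
def w2p(p):
    c,s=np.cos(np.radians(PY)),np.sin(np.radians(PY)); d=np.asarray(p)[:2]-PEN
    return np.array([d@[c,s],d@[-s,c]])
def p2w(x,y):
    c,s=np.cos(np.radians(PY)),np.sin(np.radians(PY)); return PEN+x*np.array([c,s])+y*np.array([-s,c])
def tool():
    s=manip.state(); R0=Ro.from_rotvec(s['ee_rot']).as_matrix()
    print('t %.2f'%s['time'],'tcp',np.round(s['tool_pos'],4),'yawY %.1f'%np.degrees(np.arctan2(R0[1,1],R0[0,1])),'z',np.round(R0[:,2],3),'q7 %.2f'%s['q'][6],'F',np.round(s['wrist_force'],1),'w %.4f'%s['grip_width']); return s
def spot(q,c,n=9,m=0.15):
    for d in manip.spot_point(q,c)[:n]:
        if d['score']>m: print(q,c,round(d['score'],2),np.round(d['centre'],3),'pen',np.round(w2p(d['centre']),3))
E
python3 -c "
from h import *
tool();go(.48,.15,.25,0);go(.512,-.298,.16,-91.5)"
```

```text
t 1.30 tcp [0.1538 0.6315 0.2313] yawY 76.3 z [ 0. -0. -1.] q7 -0.06 F [-1.4 -0.2  1.1] w 0.0852
d [-43.09 -39.07  -1.87] dr [ 0.   0.  76.3]
d [-56.79 -81.84   7.13] dr [  0.    0.  167.8]
```

Emit:
jog_arm:
  fingers: [1, 1, 1, 1, 1, 1, 1, 1, 1, 1, 1, 1]
  delta_pos:
    - [-43, -39, -2]
    - [-43, -39, -2]
    - [-43, -39, -2]
    - [-43, -39, -2]
    - [-43, -39, -2]
    - [-43, -39, -2]
    - [-43, -39, -2]
    - [-43, -39, -2]
    - [-43, -39, -2]
    - [-43, -39, -2]
    - [-43, -39, -2]
    - [-43, -39, -2]
  dr:
    - [0, 0, 76]
    - [0, 0, 76]
    - [0, 0, 76]
    - [0, 0, 76]
    - [0, 0, 76]
    - [0, 0, 76]
    - [0, 0, 76]
    - [0, 0, 76]
    - [0, 0, 76]
    - [0, 0, 76]
    - [0, 0, 76]
    - [0, 0, 76]

```text
time: 2.5
tool_pos: [0.4811, 0.1472, 0.252]
ee_rot: [2.219, 2.222, 0.002]
wrist_force: [0.1, 0.6, -0.1]
grip_width: 0.0852
finger_force: 0.0
```

```bash
python3 -c "
from h import *
tool();go(.512,-.298,.16,-91.5)"
```

```text
t 2.50 tcp [0.4811 0.1472 0.252 ] yawY 0.1 z [ 0.002 -0.    -1.   ] q7 -0.25 F [ 0.1  0.6 -0.1] w 0.0852
d [-44.53   3.     9.21] dr [ 0.1 -0.1 91.6]
```

Emit:
jog_arm:
  fingers: [1, 1, 1, 1, 1, 1, 1, 1, 1, 1, 1, 1]
  delta_pos:
    - [-44.5, 3, 9.2]
    - [-44.5, 3, 9.2]
    - [-44.5, 3, 9.2]
    - [-44.5, 3, 9.2]
    - [-44.5, 3, 9.2]
    - [-44.5, 3, 9.2]
    - [-44.5, 3, 9.2]
    - [-44.5, 3, 9.2]
    - [-44.5, 3, 9.2]
    - [-44.5, 3, 9.2]
    - [-44.5, 3, 9.2]
    - [-44.5, 3, 9.2]
  dr:
    - [0, 0, 91.5]
    - [0, 0, 91.5]
    - [0, 0, 91.5]
    - [0, 0, 91.5]
    - [0, 0, 91.5]
    - [0, 0, 91.5]
    - [0, 0, 91.5]
    - [0, 0, 91.5]
    - [0, 0, 91.5]
    - [0, 0, 91.5]
    - [0, 0, 91.5]
    - [0, 0, 91.5]

```text
time: 3.7
tool_pos: [0.5115, -0.2944, 0.1589]
ee_rot: [3.141, -0.034, -0.002]
wrist_force: [-0.2, -0.4, 0.1]
grip_width: 0.0852
finger_force: 0.0
```

```bash
python3 -c "
from h import *
tool();go(.512,-.298,.052,-91.5)
cv2.imwrite('pics/w1.png',manip.camera('wrist'))
spot('bar','wrist');spot('bar_end_a','wrist')"
```

```text
t 3.70 tcp [ 0.5115 -0.2944  0.1589] yawY -91.2 z [-0.001 -0.    -1.   ] q7 -0.64 F [-0.2 -0.4  0.1] w 0.0852
d [ 0.07  0.35 10.69] dr [0.  0.1 0.3]
bar wrist 0.79 [ 0.512 -0.294 -0.003] pen [-0.099 -0.429]
bar_end_a wrist 0.95 [ 0.398 -0.276  0.001] pen [-0.21  -0.396]
bar_end_a wrist 0.69 [ 0.628 -0.281 -0.002] pen [ 0.018 -0.433]
```

View pics/w1.png

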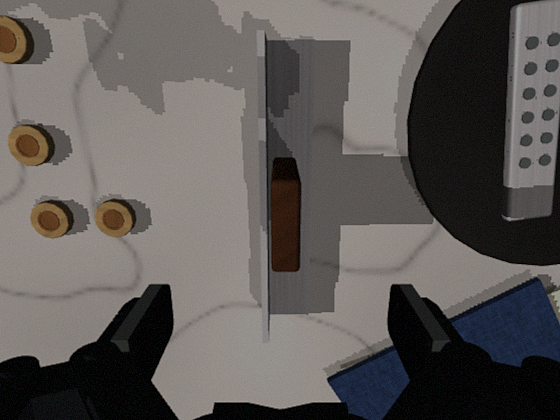

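The blade is at pixel x≈264, on the pen side, and the grip at (286,215). The pose agrees with the earlier estimate, so I'll descend and grip.

Emit:
jog_arm:
  fingers: [1, 1, 1, 1, 0, -1, -1, -1, -1, -1, -1]
  delta_pos:
    - [0, 0.2, 4]
    - [0, 0.2, 7]
    - [0, 0.2, 9.5]
    - [0, 0.2, 10.6]
    - [0, 0.2, 10.6]
    - [0, 0.2, 10.6]
    - [0, 0.2, 10.6]
    - [0, 0.2, 10.6]
    - [0, 0.2, 10.6]
    - [0, 0.2, 10.6]
    - [0, 0.2, 10.6]
  dr:
    - [0, 0, 0]
    - [0, 0, 0]
    - [0, 0, 0]
    - [0, 0, 0]
    - [0, 0, 0]
    - [0, 0, 0]
    - [0, 0, 0]
    - [0, 0, 0]
    - [0, 0, 0]
    - [0, 0, 0]
    - [0, 0, 0]
  force: 80

```text
time: 4.95
tool_pos: [0.5123, -0.2962, 0.0542]
ee_rot: [3.141, -0.032, 0.002]
wrist_force: [-0.2, 0.1, 6.2]
grip_width: 0.0172
finger_force: 79.3
```

```bash
python3 -c "
from h import *
tool();go(.47,-.21,.08,-150);go(.43,-.155,.08,-150)
for z in [0]: spot('man0','top')if manip.camera('top') is not None else 0"
```

```text
t 4.95 tcp [ 0.5123 -0.2962  0.0542] yawY -91.2 z [ 0.002 -0.    -1.   ] q7 -0.54 F [-0.2  0.1  6.2] w 0.0172
d [-4.4  -8.53 -2.58] dr [-0.  -0.1 58.8]
d [ -8.52 -13.95  -2.59] dr [-0.  -0.1 58.8]
man0 top 0.56 [ 0.641 -0.025  0.004] pen [ 0.066 -0.18 ]
man0 top 0.48 [ 0.632 -0.101  0.001] pen [ 0.047 -0.255]
```

```bash
python3 -c "
from h import *
go(.512,-.296,.08,-91.2);go(.4476,-.157,.08,-150);go(.4476,-.157,.055,-150);go(.4476+.105*.866,-.157+.0525,.055,-150)"
```

```text
d [-0.03 -0.02 -2.58] dr [ 0.  -0.1  0. ]
d [ -6.75 -13.78  -2.59] dr [-0.  -0.1 58.8]
d [ -6.76 -13.78  -0.09] dr [-0.  -0.1 58.8]
d [  2.23 -19.22  -0.07] dr [-0.  -0.1 58.8]
```

Emit:
jog_arm:
  fingers: [-1, -1, -1, -1, -1, -1, -1, -1, -1, -1, -1, -1]
  delta_pos:
    - [0, 0, -2.6]
    - [-1, -2, -2.6]
    - [-2, -4, -2.6]
    - [-3, -6, -2.6]
    - [-4, -8, -2.6]
    - [-5, -10, -2.6]
    - [-6, -12, -2.6]
    - [-6.8, -13.8, -2.6]
    - [-6.8, -13.8, -2.6]
    - [-6.8, -13.8, -1.5]
    - [-6.8, -13.8, -0.6]
    - [-6.8, -13.8, -0.1]
  dr:
    - [0, 0, 0]
    - [0, 0, 8]
    - [0, 0, 16]
    - [0, 0, 24]
    - [0, 0, 32]
    - [0, 0, 40]
    - [0, 0, 48]
    - [0, 0, 56]
    - [0, 0, 58.8]
    - [0, 0, 58.8]
    - [0, 0, 58.8]
    - [0, 0, 58.8]

```text
time: 6.25
tool_pos: [0.4458, -0.1565, 0.0539]
ee_rot: [-2.721, 1.569, 0.004]
wrist_force: [-18.0, 7.2, 50.2]
grip_width: 0.0175
finger_force: 85.9
```

```bash
python3 -c "
from h import *
tool();cv2.imwrite('pics/t2.png',cv2.resize(manip.camera('top')[100:300,180:420],None,fx=3,fy=3))
spot('man0','top');spot('bar_end_a','top')
go(.4476+.105*.866,-.157+.0525,.055,-150)"
```

```text
t 6.25 tcp [ 0.4458 -0.1565  0.0539] yawY -149.9 z [-0.002  0.002 -1.   ] q7 -1.49 F [-18.    7.2  50.2] w 0.0175
man0 top 0.47 [ 0.557 -0.1    0.002] pen [-0.027 -0.243]
man0 top 0.46 [ 0.642 -0.022  0.001] pen [ 0.067 -0.177]
bar_end_a top 0.86 [ 0.4   -0.051 -0.001] pen [-0.176 -0.173]
d [  0.05 -10.65  -0.1 ] dr [ 0.   0.1 -0. ]
```

View pics/t2.png

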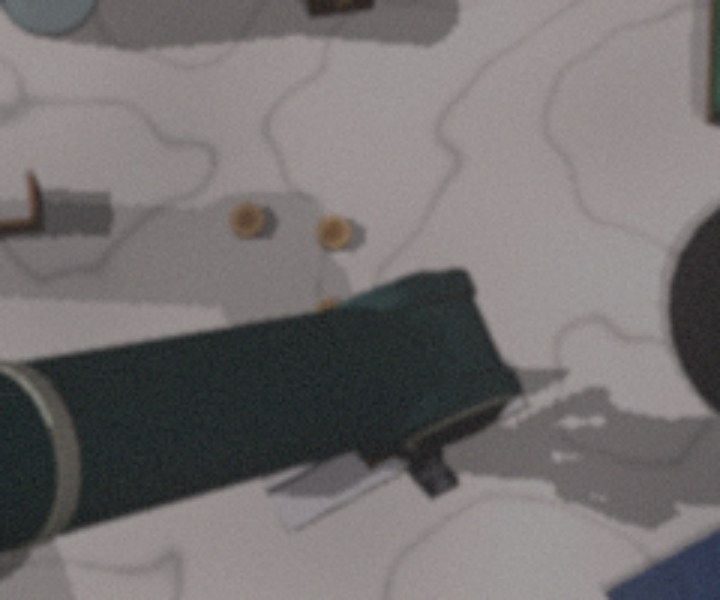

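The arm hides the men next to the bar. The downward force is 50 N, so I'll raise slightly and then push.

Emit:
jog_arm:
  fingers: [-1, -1]
  delta_pos:
    - [0, 0, -0.3]
    - [0, 0, -0.3]
  dr:
    - [0, 0, 0]
    - [0, 0, 0]

```text
time: 6.6
tool_pos: [0.4468, -0.157, 0.0573]
ee_rot: [2.721, -1.571, 0.001]
wrist_force: [0.6, -0.2, -3.4]
grip_width: 0.0172
finger_force: 79.7
```

Emit:
jog_arm:
  fingers: [-1, -1, -1, -1, -1, -1, -1, -1, -1, -1, -1, -1]
  delta_pos:
    - [0, -0.7, 0.1]
    - [0, -1.7, 0.1]
    - [0, -2.7, 0.1]
    - [0, -3.7, 0.1]
    - [0, -4.7, 0.1]
    - [0, -5.7, 0.1]
    - [0, -6.7, 0.1]
    - [0, -7.7, 0.1]
    - [0, -8.7, 0.1]
    - [0, -9.7, 0.1]
    - [0, -10.3, 0.1]
    - [0, -10.6, 0.1]
  dr:
    - [0, 0, 0]
    - [0, 0, 0]
    - [0, 0, 0]
    - [0, 0, 0]
    - [0, 0, 0]
    - [0, 0, 0]
    - [0, 0, 0]
    - [0, 0, 0]
    - [0, 0, 0]
    - [0, 0, 0]
    - [0, 0, 0]
    - [0, 0, 0]

```text
time: 7.8
tool_pos: [0.5389, -0.1031, 0.0562]
ee_rot: [2.721, -1.569, 0.0]
wrist_force: [0.1, -0.5, -3.3]
grip_width: 0.0169
finger_force: 79.7
```

```bash
python3 -c "
from h import *
tool();cv2.imwrite('pics/w3.png',manip.camera('wrist'));cv2.imwrite('pics/t3.png',manip.camera('top'))
spot('man0','top');spot('bar_end_a','top')
spot('man0','wrist');spot('bar_end_a','wrist')
"
```

```text
t 7.80 tcp [ 0.5389 -0.1031  0.0562] yawY -149.9 z [ 0. -0. -1.] q7 -1.69 F [ 0.1 -0.5 -3.3] w 0.0169
man0 top 0.59 [0.522 0.013 0.003] pen [-0.047 -0.126]
man0 top 0.36 [ 0.555 -0.066  0.   ] pen [-0.025 -0.21 ]
bar_end_a top 0.94 [ 0.611 -0.196  0.003] pen [ 0.013 -0.345]
bar_end_a top 0.88 [0.496 0.003 0.001] pen [-0.075 -0.133]
man0 wrist 0.81 [ 0.56  -0.067 -0.   ] pen [-0.02  -0.211]
man0 wrist 0.78 [ 0.633 -0.105 -0.   ] pen [ 0.047 -0.259]
man0 wrist 0.64 [ 0.59  -0.072  0.   ] pen [ 0.009 -0.22 ]
man0 wrist 0.61 [ 0.636 -0.021  0.002] pen [ 0.061 -0.176]
man0 wrist 0.58 [ 0.582 -0.106  0.003] pen [-0.004 -0.253]
bar_end_a wrist 0.83 [0.494 0.005 0.002] pen [-0.076 -0.131]
bar_end_a wrist 0.8 [ 0.612 -0.194  0.003] pen [ 0.013 -0.344]
```

View pics/w3.png

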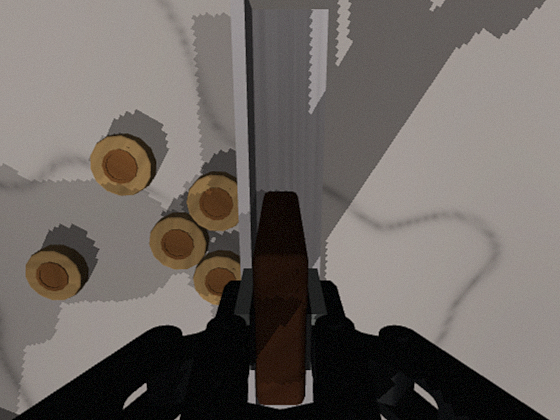

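The bar has gathered three men in front of it, at (215,200), (178,240) and (220,278). The two outer men on the right still have to come in, so the next sweep goes from the other side.

```bash
python3 -c "
from h import *
go(.676,-.117,.096,-40);go(.676,-.117,.0565,-40);go(.676-.088*.766,-.117+.088*.643,.0565,-40)"
```

```text
d [  8.03 -11.3   -3.97] dr [  -0.    0. -110.]
d [  8.03 -11.3   -0.02] dr [  -0.    0. -110.]
d [-0.23 -8.28 -0.02] dr [  -0.    0. -110.]
```

Emit:
jog_arm:
  fingers: [-1, -1, -1, -1, -1, -1, -1, -1, -1, -1, -1, -1]
  delta_pos:
    - [0, 0.5, -2]
    - [0, 0.5, -4]
    - [1, 0, -4]
    - [2, -1.5, -4]
    - [3, -3, -4]
    - [4, -4.5, -4]
    - [5, -6, -4]
    - [6, -7.5, -4]
    - [7, -9, -4]
    - [8, -10.5, -4]
    - [8, -11.3, -4]
    - [8, -11.3, -4]
  dr:
    - [0, 0, 0]
    - [0, 0, -8]
    - [0, 0, -16]
    - [0, 0, -24]
    - [0, 0, -32]
    - [0, 0, -40]
    - [0, 0, -48]
    - [0, 0, -56]
    - [0, 0, -64]
    - [0, 0, -72]
    - [0, 0, -80]
    - [0, 0, -88]

```text
time: 9.3
tool_pos: [0.6768, -0.1161, 0.0958]
ee_rot: [3.046, 0.77, 0.0]
wrist_force: [-0.7, -0.2, -4.2]
grip_width: 0.0168
finger_force: 79.7
```

```bash
python3 -c "
from h import *
tool();go(.676,-.117,.096,-40);go(.676,-.117,.0565,-40);go(.676-.088*.766,-.117+.088*.643,.0565,-40)"
```

```text
t 9.30 tcp [ 0.6768 -0.1161  0.0958] yawY -61.6 z [ 0. -0. -1.] q7 -0.53 F [-0.7 -0.2 -4.2] w 0.0168
d [-0.12  0.04 -0.02] dr [  0.    0.  -21.6]
d [-0.12  0.04  3.93] dr [  0.    0.  -21.6]
d [-3.36 -8.14  3.93] dr [  0.    0.  -21.6]
```

Emit:
jog_arm:
  fingers: [-1, -1, -1, -1, -1, -1, -1]
  delta_pos:
    - [-0.1, 0, 0]
    - [-0.1, 0, 0]
    - [-0.1, 0, 0]
    - [-0.1, 0, 1.5]
    - [-0.1, 0, 3]
    - [-0.1, 0, 3.8]
    - [-0.1, 0, 3.9]
  dr:
    - [0, 0, -8]
    - [0, 0, -16]
    - [0, 0, -21.6]
    - [0, 0, -21.6]
    - [0, 0, -21.6]
    - [0, 0, -21.6]
    - [0, 0, -21.6]

```text
time: 10.0
tool_pos: [0.674, -0.1165, 0.0549]
ee_rot: [-2.851, -1.316, 0.005]
wrist_force: [-0.4, -0.6, -3.6]
grip_width: 0.017
finger_force: 79.8
```

Emit:
jog_arm:
  fingers: [-1, -1, -1, -1, -1, -1, -1, -1, -1, -1, -1]
  delta_pos:
    - [0, -0.6, 0]
    - [0, -1.5, 0]
    - [0, -2.5, 0]
    - [0, -3.5, 0]
    - [0, -4.5, 0]
    - [0, -5.5, 0]
    - [0, -6.5, 0]
    - [0, -7.5, 0]
    - [0, -8.2, 0]
    - [0, -8.7, 0]
    - [0, -8.7, 0]
  dr:
    - [0, 0, 0]
    - [0, 0, 0]
    - [0, 0, 0]
    - [0, 0, 0]
    - [0, 0, 0]
    - [0, 0, 0]
    - [0, 0, 0]
    - [0, 0, 0]
    - [0, 0, 0]
    - [0, 0, 0]
    - [0, 0, 0]

```text
time: 11.1
tool_pos: [0.6085, -0.0596, 0.0572]
ee_rot: [-2.851, -1.319, 0.001]
wrist_force: [0.4, 0.3, -3.8]
grip_width: 0.0168
finger_force: 79.7
```

```bash
python3 -c "
from h import *
tool();manip.camera('wrist');manip.camera('top')
spot('man0','top');
spot('man0','wrist');spot('bar_end_a','wrist')
x,y=p2w(0,-.32);print(x,y);go(x,y,.096,-82.2)
"
```

```text
t 11.10 tcp [ 0.6085 -0.0596  0.0572] yawY -40.4 z [-0.001  0.001 -1.   ] q7 -0.24 F [ 0.4  0.3 -3.8] w 0.0168
man0 top 0.67 [ 0.548 -0.079 -0.002] pen [-0.034 -0.222]
man0 top 0.61 [ 0.578 -0.044  0.002] pen [ 0.001 -0.191]
man0 top 0.58 [0.522 0.012 0.001] pen [-0.047 -0.128]
man0 top 0.52 [ 0.546 -0.044  0.003] pen [-0.031 -0.187]
man0 top 0.47 [ 0.515 -0.065 -0.   ] pen [-0.064 -0.203]
man0 wrist 0.87 [ 0.551 -0.079  0.   ] pen [-0.031 -0.222]
man0 wrist 0.8 [ 0.545 -0.043  0.002] pen [-0.032 -0.185]
man0 wrist 0.76 [ 0.52  -0.062  0.001] pen [-0.059 -0.201]
man0 wrist 0.75 [ 0.522  0.01  -0.002] pen [-0.048 -0.13 ]
man0 wrist 0.69 [ 0.58  -0.047  0.002] pen [ 0.002 -0.194]
man0 wrist 0.58 [0.611 0.001 0.   ] pen [ 0.039 -0.151]
bar_end_a wrist 0.89 [ 0.518 -0.135 -0.   ] pen [-0.071 -0.273]
bar_end_a wrist 0.64 [0.673 0.041 0.003] pen [ 0.107 -0.12 ]
0.5949289831789774 -0.17203930895086197
d [-9.4   6.13 -3.88] dr [ 0.   0.  41.8]
```

```bash
python3 -c "
from h import *
go(.527,-.122,.096,-105);go(.527,-.122,.0565,-105)"
```

```text
d [-9.99 -2.29 -3.88] dr [ 0.   0.  64.6]
d [-9.99 -2.29  0.07] dr [ 0.   0.  64.6]
```

Emit:
jog_arm:
  fingers: [-1, -1, -1, -1, -1, -1, -1, -1, -1, -1, -1, -1]
  delta_pos:
    - [0, 1, -2]
    - [-1, 1, -3.9]
    - [-2.5, 0, -3.9]
    - [-4, 0, -3.9]
    - [-5.5, -1, -3.9]
    - [-7, -1.5, -3.9]
    - [-8.5, -2, -3.9]
    - [-10, -2.3, -3.9]
    - [-10, -2.3, -3.9]
    - [-10, -2.3, -2]
    - [-10, -2.3, -0.5]
    - [-10, -2.3, 0]
  dr:
    - [0, 0, 0]
    - [0, 0, 8]
    - [0, 0, 16]
    - [0, 0, 24]
    - [0, 0, 32]
    - [0, 0, 40]
    - [0, 0, 48]
    - [0, 0, 56]
    - [0, 0, 64.6]
    - [0, 0, 64.6]
    - [0, 0, 64.6]
    - [0, 0, 64.6]

```text
time: 12.55
tool_pos: [0.5258, -0.1213, 0.0557]
ee_rot: [-3.115, 0.409, 0.004]
wrist_force: [-1.3, 0.1, -3.4]
grip_width: 0.0171
finger_force: 79.4
```

Emit:
jog_arm:
  fingers: [-1, -1, -1, -1, -1, -1, -1, -1, -1, -1, -1, -1]
  delta_pos:
    - [0, -0.6, 0]
    - [0, -1.5, 0]
    - [0, -2.5, 0]
    - [0, -3.5, 0]
    - [0, -4.5, 0]
    - [0, -5.5, 0]
    - [0, -6.5, 0]
    - [0, -7.5, 0]
    - [0, -8.5, 0]
    - [0, -9.3, 0]
    - [0, -10, 0]
    - [0, -10, 0]
  dr:
    - [0, 0, 0]
    - [0, 0, 0]
    - [0, 0, 0]
    - [0, 0, 0]
    - [0, 0, 0]
    - [0, 0, 0]
    - [0, 0, 0]
    - [0, 0, 0]
    - [0, 0, 0]
    - [0, 0, 0]
    - [0, 0, 0]
    - [0, 0, 0]

```text
time: 13.75
tool_pos: [0.5529, -0.0236, 0.0572]
ee_rot: [-3.114, 0.407, 0.0]
wrist_force: [0.4, 1.3, -3.6]
grip_width: 0.0171
finger_force: 79.8
```

```bash
python3 -c "
from h import *
tool();cv2.imwrite('pics/w4.png',manip.camera('wrist'));manip.camera('top')
spot('man0','top');
spot('man0','wrist');spot('bar_end_a','wrist');spot('ear_near','wrist');spot('ear_far','wrist');spot('ear_near','top');spot('ear_far','top')
"
```

```text
t 13.75 tcp [ 0.5529 -0.0236  0.0572] yawY -104.9 z [-0.     0.001 -1.   ] q7 -1.19 F [ 0.4  1.3 -3.6] w 0.0171
man0 top 0.63 [0.519 0.044 0.001] pen [-0.046 -0.096]
man0 top 0.48 [0.56  0.043 0.002] pen [-0.005 -0.102]
man0 top 0.47 [ 0.568  0.006 -0.002] pen [-0.003 -0.14 ]
man0 top 0.42 [0.538 0.015 0.   ] pen [-0.031 -0.127]
man0 wrist 0.98 [0.625 0.015 0.002] pen [ 0.055 -0.139]
man0 wrist 0.95 [ 0.518  0.038 -0.   ] pen [-0.047 -0.101]
man0 wrist 0.93 [ 0.542  0.016 -0.001] pen [-0.027 -0.126]
man0 wrist 0.82 [0.56  0.042 0.003] pen [-0.006 -0.103]
man0 wrist 0.78 [0.571 0.012 0.001] pen [ 0.001 -0.135]
man0 wrist 0.6 [ 0.602 -0.006  0.001] pen [ 0.03  -0.156]
bar_end_a wrist 0.93 [0.444 0.024 0.005] pen [-0.123 -0.105]
bar_end_a wrist 0.79 [ 0.671 -0.038  0.002] pen [ 0.094 -0.197]
bar_end_a wrist 0.36 [0.558 0.04  0.002] pen [-0.007 -0.105]
ear_near top 0.97 [0.457 0.132 0.049] pen [-0.096 -0.   ]
ear_far top 0.6 [0.649 0.156 0.047] pen [ 0.098 -0.002]
```

View pics/w4.png

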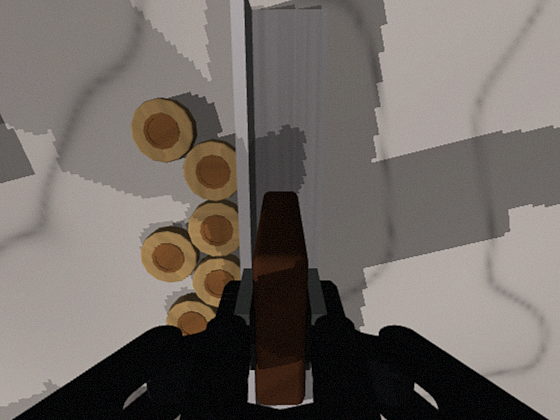

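All six men lie in front of the bar, spanning x from −47 to +55 mm in the pen frame. Next I'll square the bar to the pen, with a slight tilt to the left.

```bash
python3 -c "
from h import *
for x,y,a in [(0,-.20,-82.2),(0,-.20,-77),(0,-.15,-77),(0,-.09,-77)]:
  w=p2w(x,y);go(w[0],w[1],.0565,a)"
```

```text
d [3.24 2.01 0.08] dr [ -0.   -0.  -22.8]
d [3.24 2.01 0.08] dr [ -0.  -0. -28.]
d [ 1.3  -2.6   0.08] dr [ -0.  -0. -28.]
d [-1.03 -8.13  0.08] dr [ -0.  -0. -28.]
```

Emit:
jog_arm:
  fingers: [-1, -1, -1, -1, -1, -1, -1, -1, -1, -1, -1, -1]
  delta_pos:
    - [0, 2, 0]
    - [1, 3, 0]
    - [2, 3, 0]
    - [3.2, 2.2, 0]
    - [3.2, 2, 0]
    - [2.9, 1.2, 0]
    - [2.5, 0.3, 0]
    - [2.1, -0.7, 0]
    - [1.7, -1.7, 0]
    - [1.3, -2.6, 0]
    - [0.9, -3.5, 0]
    - [0.7, -4, 0]
  dr:
    - [0, 0, 0]
    - [0, 0, -8]
    - [0, 0, -16]
    - [0, 0, -24]
    - [0, 0, -28]
    - [0, 0, -28]
    - [0, 0, -28]
    - [0, 0, -28]
    - [0, 0, -28]
    - [0, 0, -28]
    - [0, 0, -28]
    - [0, 0, -28]

```text
time: 15.4
tool_pos: [0.5695, 0.0134, 0.0572]
ee_rot: [-3.121, -0.358, 0.0]
wrist_force: [0.8, -0.9, -3.4]
grip_width: 0.0171
finger_force: 79.6
```

```bash
python3 -c "
from h import *
s=tool();print(w2p(s['tool_pos']));manip.camera('wrist');manip.camera('top')
spot('man0','wrist');spot('bar_end_a','wrist');spot('ear_near','wrist');spot('ear_far','wrist');
spot('man0','top')
for x,y,a in [(0,-.09,-78),(0,-.06,-82.2),(0,-.03,-82.2)]:
  w=p2w(x,y);go(w[0],w[1],.0565,a)
"
```

```text
t 15.40 tcp [0.5695 0.0134 0.0572] yawY -76.9 z [-0.  0. -1.] q7 -0.86 F [ 0.8 -0.9 -3.4] w 0.0171
[-6.78658949e-05 -1.32828202e-01]
man0 wrist 0.95 [ 0.506  0.058 -0.002] pen [-0.057 -0.08 ]
man0 wrist 0.95 [0.532 0.039 0.002] pen [-0.033 -0.102]
man0 wrist 0.84 [0.562 0.047 0.002] pen [-0.002 -0.099]
man0 wrist 0.71 [ 0.597  0.051 -0.   ] pen [ 0.032 -0.1  ]
man0 wrist 0.57 [0.542 0.075 0.002] pen [-0.018 -0.068]
man0 wrist 0.57 [0.619 0.065 0.004] pen [ 0.056 -0.088]
bar_end_a wrist 0.74 [0.451 0.004 0.005] pen [-0.119 -0.126]
bar_end_a wrist 0.69 [0.679 0.056 0.002] pen [ 0.114 -0.106]
man0 top 0.6 [ 0.543  0.072 -0.   ] pen [-0.018 -0.071]
man0 top 0.49 [ 0.564  0.047 -0.   ] pen [-0.001 -0.099]
man0 top 0.46 [0.528 0.038 0.003] pen [-0.037 -0.102]
man0 top 0.4 [0.506 0.061 0.002] pen [-0.056 -0.077]
d [ 0.41 -4.49  0.08] dr [ 0. -0.  1.]
d [ 0.68 -7.48  0.08] dr [ 0.  -0.   5.2]
d [  0.95 -10.47   0.08] dr [ 0.  -0.   5.2]
```

Emit:
jog_arm:
  fingers: [-1, -1, -1, -1, -1, -1, -1, -1, -1, -1, -1, -1]
  delta_pos:
    - [0.1, -0.6, 0]
    - [0.2, -1.3, 0]
    - [0.3, -2.1, 0]
    - [0.3, -2.9, 0]
    - [0.4, -3.7, 0]
    - [0.4, -4.5, 0]
    - [0.5, -5.3, 0]
    - [0.5, -6, 0]
    - [0.6, -6.8, 0]
    - [0.7, -7.5, 0]
    - [0.7, -8, 0]
    - [0.7, -8, 0]
  dr:
    - [0, 0, 0.5]
    - [0, 0, 1]
    - [0, 0, 1.5]
    - [0, 0, 2]
    - [0, 0, 2.5]
    - [0, 0, 3]
    - [0, 0, 3.5]
    - [0, 0, 4]
    - [0, 0, 4.5]
    - [0, 0, 5]
    - [0, 0, 5.2]
    - [0, 0, 5.2]

```text
time: 16.95
tool_pos: [0.5583, 0.0925, 0.0572]
ee_rot: [-3.134, -0.216, 0.0]
wrist_force: [1.0, 0.4, -4.0]
grip_width: 0.0169
finger_force: 79.8
```

```bash
python3 -c "
from h import *
s=tool();print(w2p(s['tool_pos']));manip.camera('wrist');cv2.imwrite('pics/w5.png',manip.camera('wrist'))
spot('man0','wrist');spot('bar_end_a','wrist');spot('ear_near','wrist');spot('ear_far','wrist');
"
```

```text
t 16.95 tcp [0.5583 0.0925 0.0572] yawY -82.1 z [-0.     0.001 -1.   ] q7 -1.07 F [ 1.   0.4 -4. ] w 0.0169
[-0.0003458  -0.05292515]
man0 wrist 0.92 [0.584 0.127 0.001] pen [ 0.029 -0.022]
man0 wrist 0.87 [0.534 0.155 0.002] pen [-0.016  0.012]
man0 wrist 0.76 [ 0.52   0.122 -0.001] pen [-0.035 -0.019]
man0 wrist 0.73 [0.615 0.134 0.001] pen [ 0.062 -0.02 ]
man0 wrist 0.57 [0.553 0.129 0.001] pen [-0.001 -0.016]
bar_end_a wrist 0.91 [0.44  0.092 0.003] pen [-0.118 -0.037]
bar_end_a wrist 0.86 [0.671 0.128 0.002] pen [ 0.116 -0.033]
ear_far wrist 0.62 [0.642 0.158 0.046] pen [0.091 0.001]
```

View pics/w5.png

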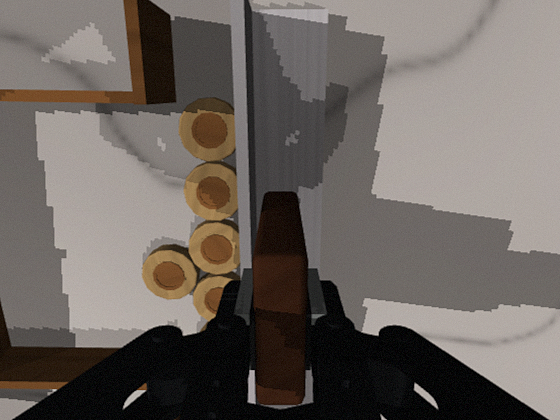

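The row is five abreast (160 mm against a 150 mm mouth), with the topmost man at (210,130) level with the ear's inner edge. I'll back off and poke in with the bar tilted 25°, its right end inside the mouth, to break the row.

```bash
python3 -c "
from h import *
for x,y,a in [(-.0366,-.125,-57.2),(-.0366,-.043,-57.2)]:
  w=p2w(x,y);go(w[0],w[1],.0565,a)"
```

```text
d [-3.62  7.05  0.08] dr [  0.  -0. -25.]
d [-3.63 -1.15  0.08] dr [  0.  -0. -25.]
```

Emit:
jog_arm:
  fingers: [-1, -1, -1, -1, -1, -1, -1, -1, -1, -1, -1, -1]
  delta_pos:
    - [0, 3, 0]
    - [-1, 6, 0]
    - [-2.5, 7, 0]
    - [-3.6, 7, 0]
    - [-3.6, 6.5, 0]
    - [-3.6, 5.5, 0]
    - [-3.6, 4.5, 0]
    - [-3.6, 3.5, 0]
    - [-3.6, 2.5, 0]
    - [-3.6, 1.5, 0]
    - [-3.6, 0.7, 0]
    - [-3.6, 0, 0]
  dr:
    - [0, 0, 0]
    - [0, 0, -8]
    - [0, 0, -16]
    - [0, 0, -24]
    - [0, 0, -25]
    - [0, 0, -25]
    - [0, 0, -25]
    - [0, 0, -25]
    - [0, 0, -25]
    - [0, 0, -25]
    - [0, 0, -25]
    - [0, 0, -25]

```text
time: 18.45
tool_pos: [0.5229, 0.0884, 0.0572]
ee_rot: [-3.012, -0.89, -0.0]
wrist_force: [0.3, -0.2, -4.4]
grip_width: 0.0172
finger_force: 79.9
```

```bash
python3 -c "
from h import *
s=tool();print(w2p(s['tool_pos']));cv2.imwrite('pics/w6.png',manip.camera('wrist'))
spot('man0','wrist');spot('bar_end_a','wrist');spot('ear_near','wrist');spot('ear_far','wrist');
"
```

```text
t 18.45 tcp [0.5229 0.0884 0.0572] yawY -57.1 z [ 0.  0. -1.] q7 -0.71 F [ 0.3 -0.2 -4.4] w 0.0172
[-0.03600334 -0.05216396]
man0 wrist 0.84 [0.57  0.157 0.001] pen [0.02  0.009]
man0 wrist 0.81 [0.597 0.179 0.007] pen [0.05  0.027]
man0 wrist 0.72 [ 0.483  0.116 -0.   ] pen [-0.072 -0.019]
man0 wrist 0.72 [ 0.517  0.127 -0.001] pen [-0.036 -0.014]
man0 wrist 0.58 [ 0.519  0.164 -0.   ] pen [-0.03   0.023]
man0 wrist 0.55 [0.546 0.143 0.002] pen [-0.006 -0.001]
bar_end_a wrist 0.88 [0.414 0.042 0.003] pen [-0.15  -0.083]
ear_near wrist 0.87 [0.456 0.134 0.047] pen [-0.096  0.003]
ear_near wrist 0.63 [ 0.484  0.118 -0.001] pen [-0.07  -0.018]
```

View pics/w6.png

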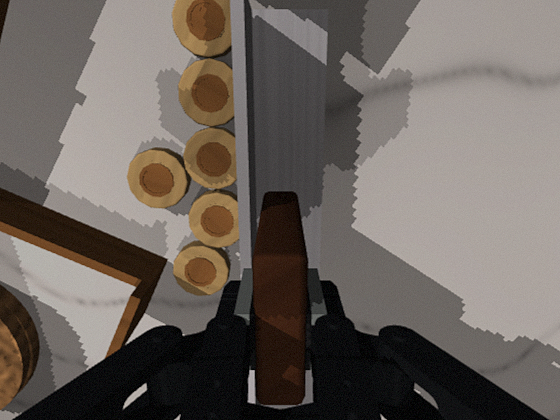

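The right-hand men are in. The leftmost man, at pixel (200,270) and (−72,−19) mm in the pen frame, sits in front of the near ear. I'll mirror the move to bring him in.

```bash
python3 -c "
from h import *
for x,y,a in [(-.02,-.13,-70),(.0016,-.13,-107.2),(.0116,-.095,-107.2),(.0326,-.065,-107.2),(.0356,-.045,-107.2)]:
  w=p2w(x,y);go(w[0],w[1],.0565,a)"
```

```text
d [-1.74  7.57  0.08] dr [ 0.  -0.  12.8]
d [0.22 8.48 0.08] dr [ 0. -0. 50.]
d [2.6  5.74 0.08] dr [ 0. -0. 50.]
d [5.78 3.91 0.08] dr [ 0. -0. 50.]
d [6.89 2.22 0.08] dr [ 0. -0. 50.]
```

Emit:
jog_arm:
  fingers: [-1, -1, -1, -1, -1, -1, -1, -1]
  delta_pos:
    - [0, 4, 0]
    - [-1, 7.6, 0]
    - [-1.2, 8, 0]
    - [-0.5, 8.5, 0]
    - [0.2, 8.5, 0]
    - [0.2, 8.5, 0]
    - [0.2, 8.5, 0]
    - [0.2, 8.5, 0]
  dr:
    - [0, 0, 0]
    - [0, 0, 8]
    - [0, 0, 16]
    - [0, 0, 24]
    - [0, 0, 32]
    - [0, 0, 40]
    - [0, 0, 48]
    - [0, 0, 50]

```text
time: 19.5
tool_pos: [0.5705, 0.0157, 0.0571]
ee_rot: [3.105, -0.473, -0.0]
wrist_force: [-0.1, 0.8, -3.6]
grip_width: 0.0172
finger_force: 80.4
```

```bash
python3 -c "
from h import *
tool()
for x,y,a in [(.0116,-.095,-107.2),(.0326,-.065,-107.2),(.0356,-.045,-107.2)]:
  w=p2w(x,y);go(w[0],w[1],.0565,a)"
```

```text
t 19.50 tcp [0.5705 0.0157 0.0571] yawY -107.3 z [-0.    -0.001 -1.   ] q7 -1.30 F [-0.1  0.8 -3.6] w 0.0172
d [-0.58 -3.67  0.06] dr [ 0.   0.  -0.1]
d [ 0.05 -7.27  0.05] dr [ 0.   0.  -0.1]
d [-0.53 -9.21  0.05] dr [ 0.   0.  -0.1]
```

Emit:
jog_arm:
  fingers: [-1, -1, -1, -1, -1, -1, -1, -1, -1, -1, -1, -1]
  delta_pos:
    - [-0.3, -1.2, 0]
    - [-0.5, -2.4, 0]
    - [-0.6, -3.7, 0]
    - [-0.5, -4.4, 0]
    - [-0.3, -5.1, 0]
    - [-0.2, -5.8, 0]
    - [-0.1, -6.5, 0]
    - [0, -7.2, 0]
    - [-0.2, -7.9, 0]
    - [-0.4, -8.6, 0]
    - [-0.5, -9.2, 0]
    - [-0.5, -9.2, 0]
  dr:
    - [0, 0, 0]
    - [0, 0, 0]
    - [0, 0, 0]
    - [0, 0, 0]
    - [0, 0, 0]
    - [0, 0, 0]
    - [0, 0, 0]
    - [0, 0, 0]
    - [0, 0, 0]
    - [0, 0, 0]
    - [0, 0, 0]
    - [0, 0, 0]

```text
time: 20.7
tool_pos: [0.593, 0.1071, 0.0572]
ee_rot: [-3.106, 0.467, 0.0]
wrist_force: [-0.5, 0.1, -3.4]
grip_width: 0.017
finger_force: 80.5
```

```bash
python3 -c "
from h import *
s=tool();print(w2p(s['tool_pos']));manip.camera('wrist');cv2.imwrite('pics/t7.png',cv2.resize(manip.camera('top')[140:270,120:270],None,fx=4,fy=4))
spot('man0','wrist');spot('man0','top');spot('bar_end_a','wrist');spot('ear_near','wrist');spot('ear_far','wrist');
"
```

```text
t 20.70 tcp [0.593  0.1071 0.0572] yawY -107.1 z [-0.     0.001 -1.   ] q7 -1.46 F [-0.5  0.1 -3.4] w 0.0170
[ 0.035929   -0.04321596]
man0 wrist 0.91 [0.58  0.175 0.002] pen [0.032 0.026]
man0 wrist 0.74 [0.56  0.154 0.004] pen [0.01  0.008]
man0 top 0.66 [ 0.605  0.203 -0.001] pen [0.061 0.05 ]
man0 top 0.56 [0.501 0.174 0.001] pen [-0.046  0.036]
man0 top 0.51 [0.522 0.193 0.005] pen [-0.023  0.052]
man0 top 0.5 [0.58  0.179 0.002] pen [0.033 0.03 ]
man0 top 0.5 [0.529 0.163 0.001] pen [-0.02   0.021]
man0 top 0.44 [ 0.562  0.152 -0.   ] pen [0.011 0.006]
bar_end_a wrist 0.9 [0.709 0.09  0.006] pen [ 0.149 -0.076]
bar_end_a wrist 0.74 [0.488 0.161 0.003] pen [-0.061  0.024]
ear_near wrist 0.29 [0.593 0.111 0.003] pen [ 0.036 -0.04 ]
ear_far wrist 0.72 [0.645 0.159 0.046] pen [0.094 0.001]
```

View pics/t7.png

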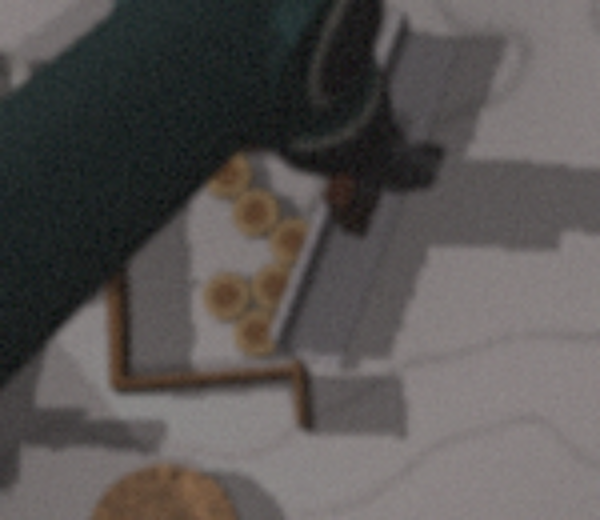

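All six men are inside the pen. I'll back off, square up and close the gate.

```bash
python3 -c "
from h import *
for x,y,a in [(.03,-.09,-107.2),(.0,-.09,-82.2),(.0,-.05,-82.2),(0,-.022,-82.2)]:
  w=p2w(x,y);go(w[0],w[1],.0565,a)"
```

```text
d [1.38 4.3  0.09] dr [-0. -0. -0.]
d [-1.34  5.57  0.09] dr [ -0.  -0. -25.]
d [-3.03  1.95  0.09] dr [ -0.  -0. -25.]
d [-4.22 -0.59  0.09] dr [ -0.  -0. -25.]
```

Emit:
jog_arm:
  fingers: [-1, -1, -1, -1, -1, -1, -1, -1, -1, -1, -1, -1]
  delta_pos:
    - [0.8, 2.2, 0]
    - [1.4, 4.3, 0]
    - [0.6, 5, 0]
    - [-0.4, 5.5, 0]
    - [-1.3, 5.6, 0]
    - [-1.9, 4.5, 0]
    - [-2.3, 3.5, 0]
    - [-2.7, 2.6, 0]
    - [-3.1, 1.7, 0]
    - [-3.5, 0.9, 0]
    - [-3.8, 0.2, 0]
    - [-4, -0.1, 0]
  dr:
    - [0, 0, 0]
    - [0, 0, 0]
    - [0, 0, -8]
    - [0, 0, -16]
    - [0, 0, -24]
    - [0, 0, -25]
    - [0, 0, -25]
    - [0, 0, -25]
    - [0, 0, -25]
    - [0, 0, -25]
    - [0, 0, -25]
    - [0, 0, -25]

```text
time: 22.25
tool_pos: [0.555, 0.1193, 0.0571]
ee_rot: [3.134, 0.216, 0.0]
wrist_force: [0.2, -0.6, -4.2]
grip_width: 0.0175
finger_force: 80.5
```

```bash
python3 -c "
from h import *
s=tool();print(w2p(s['tool_pos']));cv2.imwrite('pics/w8.png',manip.camera('wrist'));manip.camera('top')
spot('bar_end_a','wrist');spot('bar_end_a','top');spot('ear_near','wrist');spot('ear_far','wrist');spot('ear_near','top');spot('ear_far','top');spot('man0','top')
for x,y,a in [(0,-.018,-82.2),(0,-.016,-82.2)]:
  w=p2w(x,y);go(w[0],w[1],.0555,a)
"
```

```text
t 22.25 tcp [0.555  0.1193 0.0571] yawY -82.1 z [ 0. -0. -1.] q7 -1.12 F [ 0.2 -0.6 -4.2] w 0.0175
[ 2.14275628e-05 -2.59003190e-02]
bar_end_a wrist 0.69 [0.668 0.153 0.004] pen [ 0.117 -0.008]
bar_end_a wrist 0.2 [0.561 0.156 0.003] pen [0.011 0.01 ]
bar_end_a top 0.84 [0.438 0.123 0.001] pen [-0.115 -0.006]
bar_end_a top 0.56 [0.668 0.152 0.005] pen [ 0.116 -0.008]
ear_far wrist 0.91 [0.643 0.158 0.045] pen [0.093 0.   ]
ear_far wrist 0.38 [0.603 0.201 0.001] pen [0.059 0.048]
ear_near top 0.58 [0.456 0.131 0.049] pen [-0.096 -0.001]
man0 top 0.63 [0.522 0.198 0.003] pen [-0.022  0.057]
man0 top 0.6 [0.499 0.174 0.   ] pen [-0.048  0.036]
man0 top 0.47 [0.527 0.163 0.   ] pen [-0.022  0.021]
man0 top 0.39 [ 0.558  0.154 -0.003] pen [0.008 0.007]
d [ 0.   -0.95  0.19] dr [ 0. -0. -0.]
d [ 0.   -1.15  0.19] dr [ 0. -0. -0.]
```

View pics/w8.png

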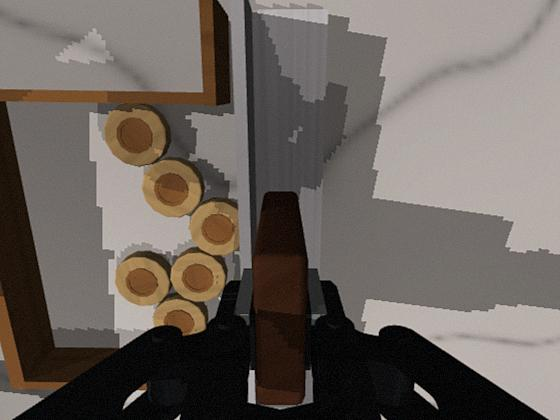

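All six men are in the pen, and the bar is parallel to the ears and about 8 mm short. I'll push gently to contact.

Emit:
jog_arm:
  fingers: [-1, -1, -1, -1, -1, -1]
  delta_pos:
    - [0, -0.3, 0.1]
    - [0, -0.5, 0.1]
    - [0, -0.7, 0.1]
    - [0, -0.8, 0.1]
    - [0, -0.9, 0.1]
    - [0, -0.9, 0.1]
  dr:
    - [0, 0, 0]
    - [0, 0, 0]
    - [0, 0, 0]
    - [0, 0, 0]
    - [0, 0, 0]
    - [0, 0, 0]

```text
time: 23.3
tool_pos: [0.5538, 0.1266, 0.0563]
ee_rot: [3.134, 0.213, 0.0]
wrist_force: [-0.3, -0.7, -3.8]
grip_width: 0.0171
finger_force: 80.3
```

Emit:
jog_arm:
  fingers: [-1, -1, -1]
  delta_pos:
    - [0, -0.1, 0]
    - [0, -0.2, 0]
    - [0, -0.2, 0]
  dr:
    - [0, 0, 0]
    - [0, 0, 0]
    - [0, 0, 0]

```text
time: 23.6
tool_pos: [0.5537, 0.1274, 0.0563]
ee_rot: [3.133, 0.21, 0.0]
wrist_force: [0.5, -5.9, -3.1]
grip_width: 0.0169
finger_force: 80.4
```

Emit:
jog_arm:
  fingers: [-1, -1, -1, -1, -1]
  delta_pos:
    - [0, -0.1, 0.05]
    - [0, -0.2, 0.1]
    - [0, -0.2, 0.15]
    - [0, -0.2, 0.2]
    - [0, -0.2, 0.2]
  dr:
    - [0, 0, 0]
    - [0, 0, 0]
    - [0, 0, 0]
    - [0, 0, 0]
    - [0, 0, 0]

```text
time: 24.1
tool_pos: [0.5538, 0.128, 0.0547]
ee_rot: [3.132, 0.207, 0.002]
wrist_force: [-1.5, -8.2, -0.8]
grip_width: 0.0173
finger_force: 81.1
```

```bash
python3 -c "
from h import *
s=tool();print(w2p(s['tool_pos']),s['wrist_torque']);cv2.imwrite('pics/w8.png',manip.camera('wrist'));manip.camera('top');manip.camera('scene')
for c in ['wrist','top','scene']: spot('bar_end_a',c);spot('ear_near',c);spot('ear_far',c)
"
```

```text
t 24.10 tcp [0.5538 0.128  0.0547] yawY -82.4 z [ 0.001 -0.003 -1.   ] q7 -1.14 F [-1.5 -8.2 -0.8] w 0.0173
[ 7.27379336e-06 -1.71973950e-02] [-1.80011522 -0.0489649  -0.8231602 ]
bar_end_a wrist 0.84 [ 0.667  0.159 -0.002] pen [ 0.117 -0.002]
bar_end_a wrist 0.67 [0.437 0.13  0.001] pen [-0.116  0.001]
ear_near wrist 0.29 [0.577 0.185 0.002] pen [0.031 0.037]
ear_far wrist 0.85 [0.644 0.157 0.044] pen [ 0.094 -0.   ]
ear_far wrist 0.62 [ 0.438  0.133 -0.001] pen [-0.115  0.003]
bar_end_a top 0.84 [ 0.439  0.135 -0.002] pen [-0.113  0.005]
bar_end_a top 0.68 [0.664 0.16  0.005] pen [ 0.114 -0.   ]
ear_near top 0.71 [0.452 0.131 0.05 ] pen [-0.1 -0. ]
bar_end_a scene 0.93 [0.666 0.164 0.004] pen [0.116 0.003]
bar_end_a scene 0.83 [ 0.437  0.132 -0.004] pen [-0.115  0.003]
ear_near scene 0.52 [0.45  0.13  0.046] pen [-0.102 -0.001]
ear_far scene 0.49 [0.647 0.156 0.043] pen [ 0.096 -0.002]
```

The reaction comes from the far ear only (torque −0.8 N·m), so I'll turn a little toward the near ear.

Emit:
jog_arm:
  fingers: [-1, -1, -1, -1]
  delta_pos:
    - [0, -0.05, 0]
    - [0, -0.1, 0]
    - [0, -0.1, 0]
    - [0, -0.1, 0]
  dr:
    - [0, 0, 0.6]
    - [0, 0, 1.2]
    - [0, 0, 1.2]
    - [0, 0, 1.2]

```text
time: 25.1
tool_pos: [0.5539, 0.1283, 0.0547]
ee_rot: [3.132, 0.18, 0.002]
wrist_force: [-0.2, -10.3, -1.2]
grip_width: 0.0169
finger_force: 80.8
```

```bash
python3 -c "
from h import *
s=tool();print(w2p(s['tool_pos']),s['wrist_torque'])"
```

```text
t 25.10 tcp [0.5539 0.1283 0.0547] yawY -83.4 z [ 0.002 -0.005 -1.   ] q7 -1.15 F [ -0.2 -10.3  -1.2] w 0.0169
[ 6.97589305e-05 -1.68743045e-02] [-2.23921873 -0.19387665  0.3552414 ]
```

Emit:
jog_arm:
  fingers: [-1, -1, -0.6, -0.5, -0.3, 0, 0.3, 0.6]
  delta_pos:
    - [0, 0.15, 0.05]
    - [0, 0.2, 0.1]
    - [0, 0.2, 0.1]
    - [0, 0.2, 0.1]
    - [0, 0.2, 0.1]
    - [0, 0.2, 0.1]
    - [0, 0.2, 0.1]
    - [0, 0.2, 0]
  dr:
    - [0, 0, 0]
    - [0, 0, -0.2]
    - [0, 0, -0.2]
    - [0, 0, -0.2]
    - [0, 0, -0.2]
    - [0, 0, -0.2]
    - [0, 0, -0.2]
    - [0, 0, -0.2]
  force: 20

```text
time: 25.9
tool_pos: [0.5534, 0.1306, 0.0543]
ee_rot: [-3.136, -0.188, 0.0]
wrist_force: [-0.1, 0.7, 0.0]
grip_width: 0.0672
finger_force: 0.0
```

```bash
python3 -c "
from h import *
s=tool();print(w2p(s['tool_pos']),s['wrist_torque'])
manip.camera('top');manip.camera('scene')
for c in ['top','scene']: spot('bar_end_a',c);spot('clip_a',c);spot('rail',c)
go(.484,.376,.16,83.7-180)
"
```

```text
t 25.90 tcp [0.5534 0.1306 0.0543] yawY -83.2 z [-0.  0. -1.] q7 -1.15 F [-0.1  0.7  0. ] w 0.0672
[-0.00010389 -0.01454388] [-0.00217669  0.02706096 -0.0229341 ]
bar_end_a top 0.8 [0.436 0.13  0.002] pen [-0.117  0.001]
bar_end_a top 0.59 [0.668 0.16  0.001] pen [ 0.118 -0.001]
bar_end_a scene 0.94 [0.667 0.16  0.002] pen [ 0.117 -0.   ]
bar_end_a scene 0.91 [ 0.436  0.129 -0.001] pen [-0.116 -0.   ]
rail scene 0.86 [ 0.49   0.375 -0.002] pen [-0.03   0.236]
d [ -3.97 -25.24 -10.57] dr [-0.   0.  13.1]
```

Emit:
jog_arm:
  fingers: [0.6, 0.6, 1, 1, 1, 1, 1, 1, 1, 1, 1, 1]
  delta_pos:
    - [0, 0, -4]
    - [0, 0, -8]
    - [0, 0, -12]
    - [-1, -4, -12]
    - [-2, -9, -12]
    - [-3, -14, -12]
    - [-4, -19, -12]
    - [-4, -24, -12]
    - [-4, -25.2, -12]
    - [-4, -25.2, -12]
    - [-4, -25.2, -12]
    - [-4, -25.2, -12]
  dr:
    - [0, 0, 0]
    - [0, 0, 0]
    - [0, 0, 0]
    - [0, 0, 5]
    - [0, 0, 10]
    - [0, 0, 13]
    - [0, 0, 13]
    - [0, 0, 13]
    - [0, 0, 13]
    - [0, 0, 13]
    - [0, 0, 13]
    - [0, 0, 13]

```text
time: 27.5
tool_pos: [0.4848, 0.3729, 0.1745]
ee_rot: [3.136, -0.175, 0.0]
wrist_force: [0.2, 0.1, -0.8]
grip_width: 0.0856
finger_force: 0.0
```

```bash
python3 -c "
from h import *
s=tool();cv2.imwrite('pics/w9.png',manip.camera('wrist'));manip.camera('top');manip.camera('scene')
for c in ['wrist','top','scene']:
  spot('clip_a',c);spot('rail',c);spot('bar_end_a',c)
spot('man0','top');spot('man0','scene')
"
```

```text
t 27.50 tcp [0.4848 0.3729 0.1745] yawY -96.4 z [ 0.    -0.001 -1.   ] q7 -1.89 F [ 0.2  0.1 -0.8] w 0.0856
clip_a wrist 0.98 [0.437 0.384 0.048] pen [-0.081  0.252]
clip_a wrist 0.79 [0.534 0.368 0.04 ] pen [0.013 0.224]
rail wrist 0.59 [0.487 0.376 0.001] pen [-0.033  0.237]
clip_a top 0.67 [0.44  0.38  0.042] pen [-0.078  0.248]
clip_a top 0.47 [0.531 0.37  0.045] pen [0.01  0.226]
rail top 0.56 [ 0.487  0.377 -0.001] pen [-0.032  0.239]
bar_end_a top 0.66 [0.602 0.202 0.001] pen [0.058 0.05 ]
bar_end_a top 0.59 [0.666 0.159 0.002] pen [ 0.116 -0.002]
bar_end_a top 0.55 [ 0.44   0.129 -0.005] pen [-0.112 -0.   ]
clip_a scene 0.75 [0.531 0.37  0.043] pen [0.01  0.225]
clip_a scene 0.67 [0.432 0.381 0.045] pen [-0.086  0.25 ]
rail scene 0.89 [ 0.49   0.376 -0.002] pen [-0.03   0.238]
bar_end_a scene 0.71 [0.666 0.159 0.004] pen [ 0.115 -0.002]
bar_end_a scene 0.56 [ 0.441  0.129 -0.003] pen [-0.112 -0.   ]
man0 top 0.64 [ 0.518  0.197 -0.   ] pen [-0.026  0.056]
man0 top 0.61 [0.604 0.204 0.002] pen [0.06  0.051]
man0 top 0.58 [0.575 0.188 0.004] pen [0.029 0.04 ]
man0 top 0.47 [ 0.523  0.165 -0.   ] pen [-0.025  0.024]
man0 top 0.45 [0.555 0.163 0.   ] pen [0.006 0.018]
man0 top 0.41 [0.497 0.174 0.   ] pen [-0.05   0.036]
```

View pics/w9.png

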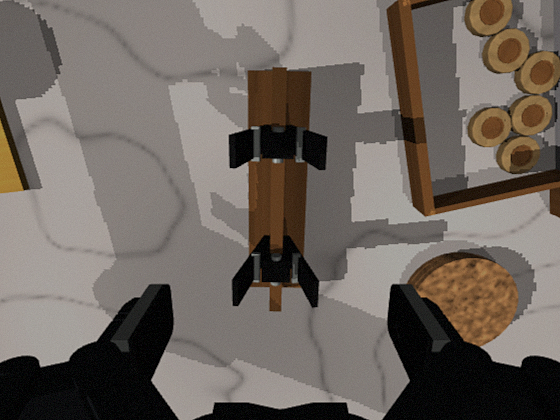

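The clips stand on the rail, the far one at pixel (278,145) and the near one at (277,265). The fingers line up with their handles. I'll take the far clip first.

```bash
python3 -c "
from h import *
go(.532,.370,.12,-96.3);go(.532,.370,.066,-96.3)"
```

```text
d [4.86 0.04 5.43] dr [ 0.  -0.   0.1]
d [ 4.86  0.04 10.83] dr [ 0.  -0.   0.1]
```

Emit:
jog_arm:
  fingers: [1, 1, 1, 1, 1, 1, 1, -0.2, -0.2, -0.2, -0.2, -0.2]
  delta_pos:
    - [4.8, 0, 1]
    - [4.8, 0, 4]
    - [4.8, 0, 7]
    - [4.8, 0, 9]
    - [4.8, 0, 10.8]
    - [4.8, 0, 10.8]
    - [4.8, 0, 10.8]
    - [4.8, 0, 10.8]
    - [4.8, 0, 10.8]
    - [4.8, 0, 10.8]
    - [4.8, 0, 10.8]
    - [4.8, 0, 10.8]
  dr:
    - [0, 0, 0]
    - [0, 0, 0]
    - [0, 0, 0]
    - [0, 0, 0]
    - [0, 0, 0]
    - [0, 0, 0]
    - [0, 0, 0]
    - [0, 0, 0]
    - [0, 0, 0]
    - [0, 0, 0]
    - [0, 0, 0]
    - [0, 0, 0]
  force: 45

```text
time: 29.4
tool_pos: [0.5345, 0.3706, 0.0713]
ee_rot: [-3.133, 0.17, -0.007]
wrist_force: [-2.9, -3.1, 21.7]
grip_width: 0.0404
finger_force: 45.2
```

The clip is squeezed fully open. I'll relieve the downward load and lift.

Emit:
jog_arm:
  fingers: [-0.4, -0.4, -0.4, -0.4, -0.4, -0.4, -0.4]
  delta_pos:
    - [0, 0, -0.5]
    - [0, 0, -0.8]
    - [0, 0, -2]
    - [0, 0, -3.5]
    - [0, 0, -5]
    - [0, 0, -7]
    - [0, 0, -7]
  dr:
    - [0, 0, 0]
    - [0, 0, 0]
    - [0, 0, 0]
    - [0, 0, 0]
    - [0, 0, 0]
    - [0, 0, 0]
    - [0, 0, 0]

```text
time: 30.1
tool_pos: [0.5334, 0.3711, 0.1399]
ee_rot: [-3.133, 0.169, -0.007]
wrist_force: [0.3, 0.2, -1.1]
grip_width: 0.0399
finger_force: 45.9
```

```bash
python3 -c "
from h import *
s=tool();cv2.imwrite('pics/w10.png',manip.camera('wrist'));im=manip.camera('scene');cv2.imwrite('pics/s10.png',cv2.resize(im[110:260,230:430],None,fx=4,fy=4,interpolation=cv2.INTER_CUBIC))
for c in ['wrist','scene']:
  spot('clip_a',c);spot('rail',c);spot('bar_end_a',c)
"
```

```text
t 30.10 tcp [0.5334 0.3711 0.1399] yawY -96.2 z [ 0.005  0.003 -1.   ] q7 -1.81 F [ 0.3  0.2 -1.1] w 0.0399
clip_a wrist 0.85 [0.532 0.375 0.11 ] pen [0.012 0.231]
clip_a wrist 0.74 [ 0.576  0.188 -0.001] pen [0.03  0.039]
clip_a wrist 0.68 [0.436 0.382 0.046] pen [-0.082  0.25 ]
clip_a scene 0.67 [0.436 0.383 0.043] pen [-0.082  0.252]
clip_a scene 0.54 [0.528 0.369 0.11 ] pen [0.007 0.225]
bar_end_a scene 0.64 [ 0.438  0.131 -0.005] pen [-0.114  0.002]
bar_end_a scene 0.6 [0.668 0.159 0.002] pen [ 0.117 -0.002]
```

View pics/s10.png

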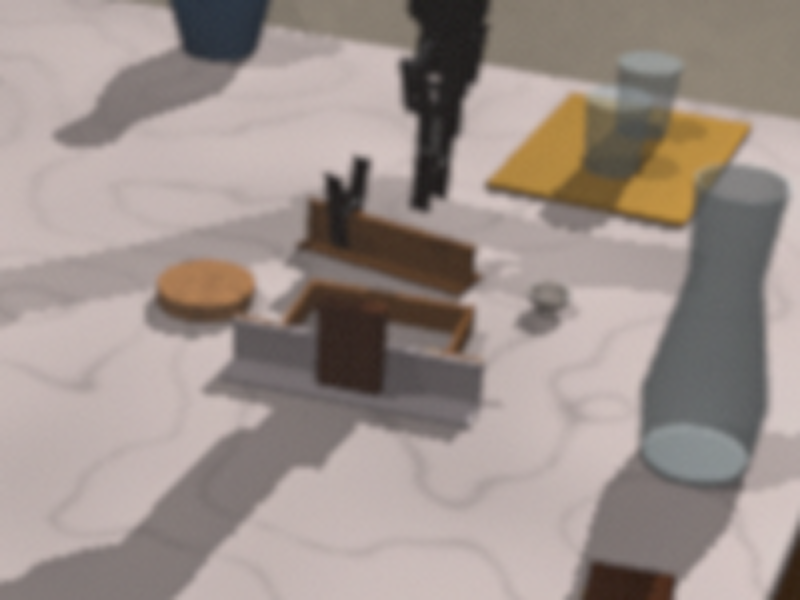

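The far clip is held with its jaws open, clear of the rail. The gate stands flush. I'll move over the far ear.

```bash
python3 -c "
from h import *
go(.649,.158,.155,-83);go(.649,.158,.075,-83)"
```

```text
d [14.   19.82 -1.94] dr [  0.1   0.1 -13.2]
d [14.01 19.82  6.06] dr [  0.1   0.1 -13.2]
```

Emit:
jog_arm:
  fingers: [-0.4, -0.4, -0.4, -0.4, -0.4, -0.4, -0.4, -0.4, -0.4, -0.4]
  delta_pos:
    - [1, 1, -1.9]
    - [3, 4, -1.9]
    - [5, 7, -1.9]
    - [7, 10, -1.9]
    - [9, 13, -1.9]
    - [11, 16, -1.9]
    - [13, 18.5, -1.9]
    - [14, 19.8, -1.9]
    - [14, 19.8, -1.9]
    - [14, 19.8, -1.9]
  dr:
    - [0, 0, 0]
    - [0, 0, -4]
    - [0, 0, -8]
    - [0, 0, -12]
    - [0, 0, -13]
    - [0, 0, -13]
    - [0, 0, -13]
    - [0, 0, -13]
    - [0, 0, -13]
    - [0, 0, -13]

```text
time: 31.5
tool_pos: [0.6488, 0.1598, 0.1548]
ee_rot: [-3.135, -0.188, 0.002]
wrist_force: [-0.1, 1.7, -0.2]
grip_width: 0.0402
finger_force: 45.9
```

```bash
python3 -c "
from h import *
s=tool();cv2.imwrite('pics/w11.png',manip.camera('wrist'));manip.camera('top');manip.camera('scene')
for c in ['wrist','top','scene']:
  spot('clip_a',c);spot('ear_far',c);spot('ear_near',c);spot('bar_end_a',c)
go(.649,.158,.075,-83)
"
```

```text
t 31.50 tcp [0.6488 0.1598 0.1548] yawY -83.1 z [-0.001  0.001 -1.   ] q7 -1.28 F [-0.1  1.7 -0.2] w 0.0402
clip_a wrist 0.84 [0.648 0.16  0.124] pen [0.097 0.002]
ear_far wrist 0.91 [0.646 0.158 0.043] pen [ 0.095 -0.   ]
ear_far wrist 0.16 [0.555 0.166 0.002] pen [0.007 0.02 ]
ear_near wrist 0.58 [ 0.557  0.164 -0.002] pen [0.008 0.018]
bar_end_a wrist 0.62 [ 0.435  0.134 -0.001] pen [-0.117  0.005]
bar_end_a wrist 0.62 [ 0.669  0.158 -0.004] pen [ 0.118 -0.004]
clip_a top 0.76 [0.643 0.162 0.129] pen [0.093 0.004]
clip_a top 0.55 [0.436 0.38  0.045] pen [-0.083  0.249]
clip_a top 0.41 [0.575 0.188 0.002] pen [0.029 0.039]
ear_far top 0.68 [0.649 0.156 0.046] pen [ 0.098 -0.003]
ear_far top 0.36 [0.666 0.161 0.004] pen [0.116 0.001]
ear_near top 0.59 [0.456 0.131 0.048] pen [-0.097 -0.001]
bar_end_a top 0.88 [ 0.437  0.133 -0.003] pen [-0.115  0.003]
bar_end_a top 0.62 [ 0.555  0.128 -0.003] pen [ 0.001 -0.017]
bar_end_a top 0.55 [0.668 0.157 0.001] pen [ 0.117 -0.004]
bar_end_a top 0.52 [0.654 0.157 0.044] pen [ 0.103 -0.002]
bar_end_a top 0.24 [0.523 0.166 0.001] pen [-0.025  0.025]
clip_a scene 0.68 [0.436 0.379 0.046] pen [-0.082  0.248]
clip_a scene 0.43 [0.644 0.16  0.129] pen [0.094 0.002]
ear_far scene 0.84 [0.649 0.159 0.046] pen [0.098 0.001]
ear_far scene 0.7 [0.668 0.164 0.003] pen [0.118 0.003]
ear_near scene 0.64 [0.452 0.13  0.046] pen [-0.101 -0.002]
bar_end_a scene 0.69 [ 0.667  0.161 -0.   ] pen [0.117 0.   ]
bar_end_a scene 0.6 [ 0.438  0.133 -0.001] pen [-0.114  0.003]
d [-0.04  0.03  8.03] dr [ 0.  -0.  -0.2]
```

View pics/w11.png

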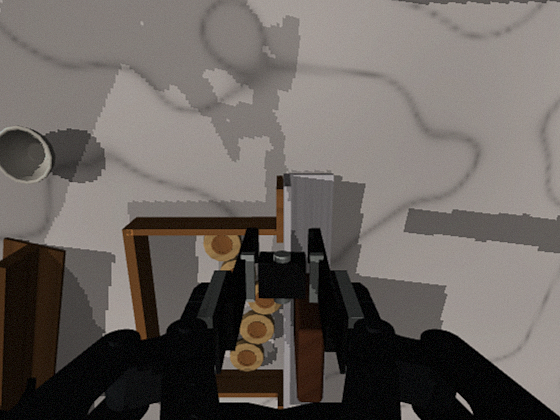

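The clip, centred at pixel column 283, is over the ear–blade sandwich at columns 277–291. I'll lower it.

Emit:
jog_arm:
  fingers: [-0.4, -0.4, -0.4, -0.4, -0.4, -0.4, -0.4, -0.4]
  delta_pos:
    - [0, 0.1, 2]
    - [0, 0.1, 3.5]
    - [0, 0.1, 5]
    - [0, 0.1, 6]
    - [0, 0.1, 7]
    - [0, 0.1, 7.7]
    - [0, 0.1, 8.1]
    - [0, 0.1, 8.1]
  dr:
    - [0, 0, 0]
    - [0, 0, 0]
    - [0, 0, 0]
    - [0, 0, 0]
    - [0, 0, 0]
    - [0, 0, 0]
    - [0, 0, 0]
    - [0, 0, 0]

```text
time: 33.05
tool_pos: [0.6494, 0.1574, 0.0739]
ee_rot: [3.136, 0.187, -0.001]
wrist_force: [-0.8, 0.6, -1.4]
grip_width: 0.0407
finger_force: 45.9
```

Emit:
jog_arm:
  fingers: [-0.4, -0.4, -0.4, -0.4]
  delta_pos:
    - [0, 0, 0.1]
    - [0, 0, 0.2]
    - [0, 0, 0.3]
    - [0, 0, 0.3]
  dr:
    - [0, 0, 0]
    - [0, 0, 0]
    - [0, 0, 0]
    - [0, 0, 0]

```text
time: 33.45
tool_pos: [0.6498, 0.1576, 0.0718]
ee_rot: [-3.136, -0.187, -0.001]
wrist_force: [0.5, -0.3, 2.5]
grip_width: 0.0405
finger_force: 46.1
```

It is seated, so I'll press a little more and release.

Emit:
jog_arm:
  fingers: [-0.4, -0.4, -0.2, 0, 0.2, 0.4, 0.6, 0.8, 1, 1, 1, 1]
  delta_pos:
    - [0, 0, 0.1]
    - [0, 0, 0.1]
    - [0, 0, 0.1]
    - [0, 0, 0.1]
    - [0, 0, 0.1]
    - [0, 0, 0.1]
    - [0, 0, 0.1]
    - [0, 0, 0.1]
    - [0, 0, 0.1]
    - [0, 0, -2]
    - [0, 0, -5]
    - [0, 0, -8]
  dr:
    - [0, 0, 0]
    - [0, 0, 0]
    - [0, 0, 0]
    - [0, 0, 0]
    - [0, 0, 0]
    - [0, 0, 0]
    - [0, 0, 0]
    - [0, 0, 0]
    - [0, 0, 0]
    - [0, 0, 0]
    - [0, 0, 0]
    - [0, 0, 0]

```text
time: 34.65
tool_pos: [0.6492, 0.1572, 0.1518]
ee_rot: [3.135, 0.186, -0.001]
wrist_force: [0.8, -0.2, 0.6]
grip_width: 0.0855
finger_force: 0.0
```

```bash
python3 -c "
from h import *
s=tool();cv2.imwrite('pics/w12.png',manip.camera('wrist'));manip.camera('top');manip.camera('scene')
for c in ['wrist','top','scene']:
  spot('clip_a',c);spot('bar_end_a',c)
go(.436,.381,.16,-96.3)
"
```

```text
t 34.65 tcp [0.6492 0.1572 0.1518] yawY -83.2 z [-0.001 -0.001 -1.   ] q7 -1.27 F [ 0.8 -0.2  0.6] w 0.0855
clip_a wrist 0.76 [0.649 0.156 0.05 ] pen [ 0.098 -0.002]
bar_end_a wrist 0.6 [ 0.667  0.159 -0.   ] pen [ 0.117 -0.002]
bar_end_a wrist 0.57 [0.437 0.131 0.001] pen [-0.115  0.002]
clip_a top 0.77 [0.646 0.157 0.051] pen [ 0.096 -0.001]
clip_a top 0.66 [0.649 0.157 0.047] pen [ 0.099 -0.001]
clip_a top 0.57 [0.437 0.384 0.042] pen [-0.081  0.252]
bar_end_a top 0.94 [ 0.437  0.13  -0.   ] pen [-0.116  0.001]
bar_end_a top 0.92 [0.666 0.16  0.003] pen [ 0.116 -0.   ]
clip_a scene 0.74 [0.647 0.156 0.048] pen [ 0.096 -0.002]
clip_a scene 0.47 [0.436 0.38  0.044] pen [-0.082  0.248]
clip_a scene 0.2 [ 0.549  0.13  -0.   ] pen [-0.004 -0.015]
bar_end_a scene 0.94 [ 0.438  0.131 -0.004] pen [-0.114  0.001]
bar_end_a scene 0.76 [0.666 0.162 0.004] pen [0.115 0.002]
d [-18.48 -24.73  -0.96] dr [ 0.   0.1 13.1]
```

View pics/w12.png

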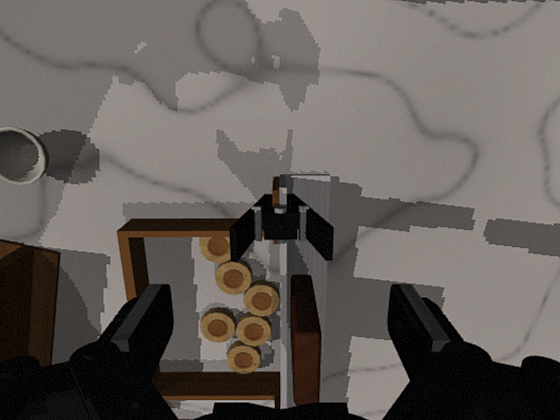

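The far clip is on, centred at (282,222), and the fingers are clear. Next is the near clip.

Emit:
jog_arm:
  fingers: [1, 1, 1, 1, 1, 1, 1, 1, 1, 1]
  delta_pos:
    - [-2, -3, -1]
    - [-5, -6.5, -1]
    - [-8, -10, -1]
    - [-11, -14, -1]
    - [-14, -18, -1]
    - [-16.5, -22, -1]
    - [-18.5, -24.7, -1]
    - [-18.5, -24.7, -1]
    - [-18.5, -24.7, -1]
    - [-18.5, -24.7, -1]
  dr:
    - [0, 0, 0]
    - [0, 0, 4]
    - [0, 0, 8]
    - [0, 0, 13]
    - [0, 0, 13]
    - [0, 0, 13]
    - [0, 0, 13]
    - [0, 0, 13]
    - [0, 0, 13]
    - [0, 0, 13]

```text
time: 36.1
tool_pos: [0.4375, 0.3794, 0.1613]
ee_rot: [3.136, -0.173, 0.001]
wrist_force: [1.0, -0.2, 0.2]
grip_width: 0.0856
finger_force: 0.0
```

```bash
python3 -c "
from h import *
tool();manip.camera('wrist');spot('clip_a','wrist')
go(.436,.381,.0715,-96.3)"
```

```text
t 36.10 tcp [0.4375 0.3794 0.1613] yawY -96.3 z [ 0.001 -0.001 -1.   ] q7 -1.93 F [ 1.  -0.2  0.2] w 0.0856
clip_a wrist 0.95 [0.438 0.382 0.044] pen [-0.081  0.251]
clip_a wrist 0.38 [0.492 0.171 0.001] pen [-0.055  0.034]
d [-0.2  -0.17  8.99] dr [ 0.  -0.  -0.1]
```

Emit:
jog_arm:
  fingers: [1, 1, 1, 1, 1, 1, -0.4, -0.4, -0.4, -0.4, -0.4, -0.4]
  delta_pos:
    - [0, -0.2, 2]
    - [0, -0.2, 5]
    - [0, -0.2, 7.5]
    - [0, -0.2, 9.1]
    - [0, -0.2, 9.1]
    - [0, -0.2, 9.1]
    - [0, -0.2, 9.1]
    - [0, -0.2, 9.1]
    - [0, -0.2, 9.1]
    - [0, -0.2, 9.1]
    - [0, -0.2, 9.1]
    - [0, -0.2, 9.1]
  dr:
    - [0, 0, 0]
    - [0, 0, 0]
    - [0, 0, 0]
    - [0, 0, 0]
    - [0, 0, 0]
    - [0, 0, 0]
    - [0, 0, 0]
    - [0, 0, 0]
    - [0, 0, 0]
    - [0, 0, 0]
    - [0, 0, 0]
    - [0, 0, 0]
  force: 45

```text
time: 37.4
tool_pos: [0.4394, 0.3836, 0.0745]
ee_rot: [-3.132, 0.17, -0.006]
wrist_force: [-3.0, -3.9, 24.1]
grip_width: 0.0403
finger_force: 43.9
```

Emit:
jog_arm:
  fingers: [-0.4, -0.4, -0.4, -0.4, -0.4, -0.4, -0.4, -0.4]
  delta_pos:
    - [0, 0, -0.5]
    - [0, 0, -0.8]
    - [0, 0, -2]
    - [0, 0, -3.5]
    - [0, 0, -5]
    - [0, 0, -7]
    - [0, 0, -8.5]
    - [0, 0, -8.5]
  dr:
    - [0, 0, 0]
    - [0, 0, 0]
    - [0, 0, 0]
    - [0, 0, 0]
    - [0, 0, 0]
    - [0, 0, 0]
    - [0, 0, 0]
    - [0, 0, 0]

```text
time: 38.2
tool_pos: [0.4379, 0.3837, 0.1579]
ee_rot: [-3.133, 0.169, -0.004]
wrist_force: [0.1, -0.5, 0.4]
grip_width: 0.0405
finger_force: 46.0
```

```bash
python3 -c "
from h import *
tool();manip.camera('wrist');spot('clip_a','wrist');manip.camera('scene');spot('clip_a','scene')
go(.454,.1325,.155,-83)"
```

```text
t 38.20 tcp [0.4379 0.3837 0.1579] yawY -96.2 z [ 0.003  0.003 -1.   ] q7 -1.93 F [ 0.1 -0.5  0.4] w 0.0405
clip_a wrist 0.8 [0.436 0.384 0.131] pen [-0.082  0.253]
clip_a scene 0.66 [0.434 0.383 0.126] pen [-0.085  0.252]
clip_a scene 0.58 [0.646 0.155 0.05 ] pen [ 0.095 -0.003]
d [ 4.470e+00  2.467e+01 -2.000e-02] dr [  0.    0.1 -13.2]
```

Emit:
jog_arm:
  fingers: [-0.4, -0.4, -0.4, -0.4, -0.4, -0.4, -0.4, -0.4, -0.4, -0.4, -0.4]
  delta_pos:
    - [0.5, 2, 0]
    - [1, 5, 0]
    - [1.5, 8.5, 0]
    - [2.5, 12, 0]
    - [3, 15.5, 0]
    - [4, 19, 0]
    - [4.5, 22.5, 0]
    - [4.5, 24.7, 0]
    - [4.5, 24.7, 0]
    - [4.5, 24.7, 0]
    - [4.5, 24.7, 0]
  dr:
    - [0, 0, 0]
    - [0, 0, -4]
    - [0, 0, -8]
    - [0, 0, -12]
    - [0, 0, -13]
    - [0, 0, -13]
    - [0, 0, -13]
    - [0, 0, -13]
    - [0, 0, -13]
    - [0, 0, -13]
    - [0, 0, -13]

```text
time: 39.5
tool_pos: [0.4547, 0.1328, 0.155]
ee_rot: [3.136, 0.188, -0.0]
wrist_force: [0.0, -0.9, -0.5]
grip_width: 0.0402
finger_force: 45.9
```

```bash
python3 -c "
from h import *
s=tool();cv2.imwrite('pics/w13.png',manip.camera('wrist'));manip.camera('top');manip.camera('scene')
for c in ['wrist','top','scene']:
  spot('clip_a',c);spot('ear_near',c);spot('bar_end_a',c)
go(.454,.1325,.075,-83)
"
```

```text
t 39.50 tcp [0.4547 0.1328 0.155 ] yawY -83.1 z [-0. -0. -1.] q7 -1.35 F [ 0.  -0.9 -0.5] w 0.0402
clip_a wrist 0.64 [0.451 0.135 0.128] pen [-0.101  0.004]
ear_near wrist 0.73 [0.455 0.132 0.047] pen [-0.097  0.   ]
bar_end_a wrist 0.9 [ 0.437  0.134 -0.001] pen [-0.115  0.004]
bar_end_a wrist 0.49 [0.579 0.186 0.001] pen [0.032 0.037]
clip_a top 0.68 [0.452 0.13  0.125] pen [-0.1   -0.001]
clip_a top 0.68 [0.644 0.16  0.05 ] pen [0.093 0.002]
clip_a top 0.2 [ 0.659  0.353 -0.002] pen [0.135 0.191]
clip_a top 0.19 [ 0.554  0.129 -0.002] pen [ 0.    -0.017]
ear_near top 0.56 [0.454 0.131 0.048] pen [-0.098 -0.   ]
bar_end_a top 0.65 [ 0.665  0.16  -0.   ] pen [ 0.115 -0.   ]
clip_a scene 0.64 [0.45  0.133 0.12 ] pen [-0.102  0.002]
clip_a scene 0.52 [0.647 0.156 0.052] pen [ 0.097 -0.002]
ear_near scene 0.64 [0.454 0.133 0.046] pen [-0.098  0.002]
bar_end_a scene 0.95 [ 0.436  0.132 -0.003] pen [-0.116  0.002]
bar_end_a scene 0.74 [0.669 0.16  0.004] pen [ 0.118 -0.001]
d [-0.08 -0.02  8.03] dr [ 0.  -0.  -0.2]
```

View pics/w13.png

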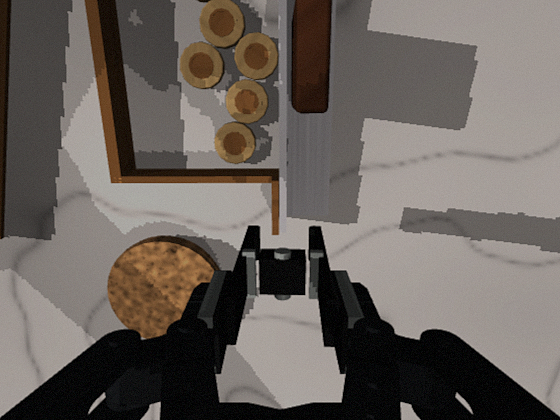

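The clip at (283,270) is lined up with the ear and blade seam at column ≈280. I'll lower it.

Emit:
jog_arm:
  fingers: [-0.4, -0.4, -0.4, -0.4, -0.4, -0.4, -0.4, -0.4]
  delta_pos:
    - [0.1, 0, 2]
    - [0.1, 0, 3.5]
    - [0.1, 0, 5]
    - [0.1, 0, 6]
    - [0.1, 0, 7]
    - [0.1, 0, 7.6]
    - [0.1, 0, 7.9]
    - [0.1, 0, 7.9]
  dr:
    - [0, 0, 0]
    - [0, 0, 0]
    - [0, 0, 0]
    - [0, 0, 0]
    - [0, 0, 0]
    - [0, 0, 0]
    - [0, 0, 0]
    - [0, 0, 0]

```text
time: 40.9
tool_pos: [0.4558, 0.1324, 0.0762]
ee_rot: [3.136, 0.186, -0.0]
wrist_force: [-0.4, -0.1, -0.5]
grip_width: 0.0404
finger_force: 45.9
```

Emit:
jog_arm:
  fingers: [-0.4, -0.4, -0.4, -0.4]
  delta_pos:
    - [0, 0, 0.1]
    - [0, 0, 0.2]
    - [0, 0, 0.2]
    - [0, 0, 0.2]
  dr:
    - [0, 0, 0]
    - [0, 0, 0]
    - [0, 0, 0]
    - [0, 0, 0]

```text
time: 41.3
tool_pos: [0.4563, 0.1326, 0.075]
ee_rot: [-3.135, -0.187, -0.002]
wrist_force: [-1.2, 0.6, 5.1]
grip_width: 0.0403
finger_force: 46.7
```

Contact came at the expected height. I'll press slightly and release.

Emit:
jog_arm:
  fingers: [-0.4, -0.4, -0.2, 0, 0.2, 0.4, 0.6, 0.8, 1, 1, 1, 1]
  delta_pos:
    - [0, 0, 0.1]
    - [0, 0, 0.1]
    - [0, 0, 0.1]
    - [0, 0, 0.1]
    - [0, 0, 0.1]
    - [0, 0, 0.1]
    - [0, 0, 0.1]
    - [0, 0, 0.1]
    - [0, 0, 0.1]
    - [0, 0, -2]
    - [0, 0, -6]
    - [0, 0, -10]
  dr:
    - [0, 0, 0]
    - [0, 0, 0]
    - [0, 0, 0]
    - [0, 0, 0]
    - [0, 0, 0]
    - [0, 0, 0]
    - [0, 0, 0]
    - [0, 0, 0]
    - [0, 0, 0]
    - [0, 0, 0]
    - [0, 0, 0]
    - [0, 0, 0]

```text
time: 42.5
tool_pos: [0.4553, 0.1317, 0.175]
ee_rot: [3.134, 0.185, -0.002]
wrist_force: [1.3, 0.7, 0.0]
grip_width: 0.0853
finger_force: 0.0
```

Emit:
jog_arm:
  fingers: [1, 1, 1, 1]
  delta_pos:
    - [0, -2, -4]
    - [0, -5, -6]
    - [0, -8, -8]
    - [0, -8, -8]
  dr:
    - [0, 0, 0]
    - [0, 0, 0]
    - [0, 0, 0]
    - [0, 0, 0]

```text
time: 42.9
tool_pos: [0.4468, 0.2168, 0.2564]
ee_rot: [-3.132, -0.197, -0.006]
wrist_force: [0.1, 0.6, -0.8]
grip_width: 0.0854
finger_force: 0.0
```

```bash
python3 -c "
from h import *
s=tool();im=manip.camera('wrist');manip.camera('top');im=manip.camera('scene');cv2.imwrite('pics/s14.png',cv2.resize(im[130:250,250:410],None,fx=4.5,fy=4.5,interpolation=cv2.INTER_CUBIC))
for c in ['wrist','top','scene']:
  spot('clip_a',c);spot('bar_end_a',c);spot('man0',c)
"
```

```text
t 42.90 tcp [0.4468 0.2168 0.2564] yawY -82.8 z [ 0.003  0.004 -1.   ] q7 -1.65 F [ 0.1  0.6 -0.8] w 0.0854
clip_a wrist 0.95 [0.452 0.135 0.05 ] pen [-0.1    0.004]
man0 wrist 0.86 [0.577 0.185 0.002] pen [0.031 0.036]
man0 wrist 0.73 [0.601 0.205 0.   ] pen [0.057 0.053]
man0 wrist 0.72 [0.494 0.174 0.003] pen [-0.053  0.036]
man0 wrist 0.63 [ 0.557  0.163 -0.   ] pen [0.008 0.017]
man0 wrist 0.6 [0.546 0.206 0.004] pen [0.003 0.061]
man0 wrist 0.57 [0.526 0.169 0.002] pen [-0.022  0.027]
clip_a top 0.7 [0.644 0.159 0.051] pen [0.093 0.002]
clip_a top 0.57 [0.454 0.134 0.051] pen [-0.098  0.002]
bar_end_a top 0.94 [0.666 0.16  0.003] pen [ 0.115 -0.001]
bar_end_a top 0.83 [ 0.438  0.132 -0.002] pen [-0.114  0.003]
bar_end_a top 0.57 [0.649 0.157 0.046] pen [ 0.098 -0.002]
bar_end_a top 0.26 [0.577 0.19  0.005] pen [0.031 0.041]
man0 top 0.64 [0.604 0.208 0.   ] pen [0.061 0.055]
man0 top 0.56 [ 0.493  0.177 -0.002] pen [-0.053  0.04 ]
man0 top 0.56 [0.557 0.161 0.001] pen [0.008 0.015]
man0 top 0.53 [0.576 0.189 0.002] pen [0.03 0.04]
man0 top 0.48 [0.524 0.164 0.001] pen [-0.025  0.023]
man0 top 0.41 [0.544 0.201 0.001] pen [0.    0.056]
clip_a scene 0.74 [0.647 0.157 0.05 ] pen [ 0.097 -0.001]
clip_a scene 0.6 [0.449 0.133 0.049] pen [-0.103  0.002]
bar_end_a scene 0.65 [0.668 0.161 0.   ] pen [ 0.118 -0.   ]
bar_end_a scene 0.64 [ 0.438  0.131 -0.002] pen [-0.114  0.001]
```

View pics/s14.png

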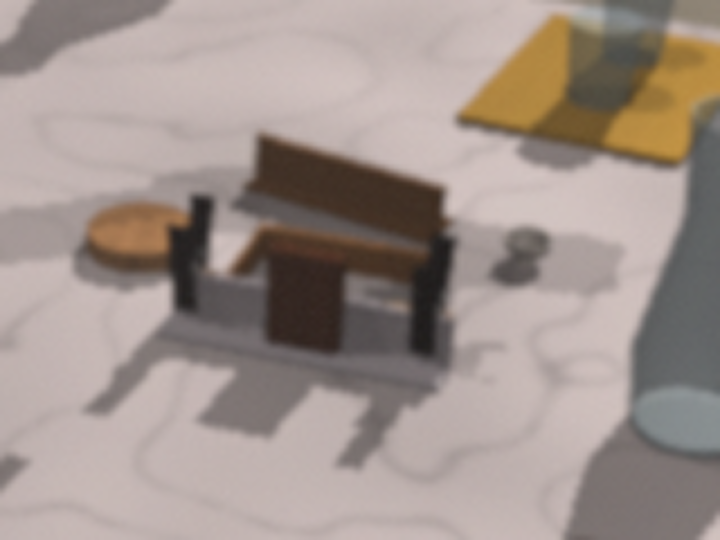

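Both clips are fully down, at (190,260) and (430,295). The gate is flush, all six men are inside, and the dish hasn't moved. I'm handing in.

```bash
python3 -c "
from plant import manip
print(manip.close_job())"
```

```text
the job is handed in; nothing more can be done
None
```

Job handed in at about 43 s on the robot's clock: all six draughtsmen are in the pen, the bar stands flush against both ears, and a clip pinches bar and ear at each end. The hand-in call returned no verdict.

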